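# Load the immersion carrier with sample frames and pin it shut

### The arm

A 6-joint arm with a two-finger parallel gripper is mounted at the origin on the work surface. World frame = base frame: x ahead of the robot, y to its left, z up, the work surface at z = 0. Lengths are in m, angles in rad, forces in N, time in s.
With the tool pointing down it reaches from about 0.35 to 0.875 m from the base axis. Payload 4.2 kg.
Tool frame: the origin (TCP) lies at the centre of the arm's flange, where the gripper is bolted on; the fingertips stand 173 mm ahead of it and the grasp point (between the pads) lies 155 mm ahead of it (arm.hold_point_z is the distance from the TCP to the grasp point, in m); z points along the fingers, y is the direction in which the jaws open and shut (so a half turn about z gives the same grasp; the last joint's range is limited). The gripper opens to 85 mm and grips with 20 to 120 N. Pads are 22 mm wide; open, the fingers measure 114 mm over their backs; the gripper's body (76 mm by 85 mm) begins 54 mm behind the grasp point. The pads swing forward as they close: fully open they stand 13 mm farther back than shut.
Start: joints at [-0.852, 0.385, 0.008, 0, -1.194, -0.259], TCP at [0.277, -0.56, 0.405] pointing down, gripper open.
Joint ranges: [-3.14, 3.14], [-1.21, 2.06], [-1.07, 1.41], [-3.16, 2.05], [-2.99, -0.16], [-3.1, 3.1]. Speed limits (rad/s): [2.79, 2.79, 3.14, 3.14, 3.14, 3.14].

### API

Orientations are given as a 3x3 rotation matrix whose columns are the frame's x, y, z axes.
In Python, from plant import arm, imaging gives the robot as it stands.
- The arm moves only by the shell command python3 -m crank 'ROWS' [FORCE]. ROWS is JSON, a list of rows, each an object with "gripper": the finger opening in mm, from 0 to 85.4; "offset": the shift along the world's x, y, z in mm, a list of three; "delta_rot": the turn, a rotation vector about the world's x, y, z in rad, a list of three. A call has 1 to 20 rows; each row shifts and turns the commanded pose from where the row before left it; what a row does not reach is not made up. A row lasts 1/8 s, in which the tool goes at most 62.5 mm and 10.7 degrees, less where a joint would pass 70% of its speed; a pose out of reach is approached as far as the arm can. A call with a gripper value outside its range is refused whole. The fingers move at their own pace and stop on an object; FORCE is the grip in N (left out, the last holds). Time passes only in rows, so rows that do not move let the fingers close. It gives the time, the measured TCP pose, the force and the opening at its end, in the units of the state.
- arm.read_state(): the state, without advancing time (a new reading comes with each control period).
- imaging.grab_frame(name): name is "scene" or "top"; returns a dict with "color" (420x560x3 uint8, red, green, blue), "depth" (420x560 float32, m along the optical axis (not along the pixel's ray), 0 where there is no reading), "camera_matrix" (3x3 intrinsics, pixels), "origin" and "rotation" of the camera in the world. Camera axes: x right, y up, looking along -z (the intrinsics and any distortion apply to the point x, -y, -z); pixel columns grow to the right and rows downward; lengths in m; the calibration is good to about 2 mm. A picture is of the moment at which its call begins.
- arm.finish_job(): hands the job in, once; it reports no verdict.
The state is a dict: "t": time; "qpos": joint angles; "qvel": joint speeds; "tau": joint torques, N m; "tool_pos": TCP position; "tcp_rot": TCP orientation; "contact_force": force on the tool from outside, world axes, zero at the start; "ft_torque": the same for the moment, N m; "grip_width": opening from 0.0 (shut) to 1.0 (fully open).
Only numpy, scipy, OpenCV 4.12 (cv2) and the standard library are available. Lean on these libraries where they do the work, as an engineer would, in place of code of your own. Each camera call takes 0.05 s, during which the arm holds its last target.

### The job

Load the immersion carrier for the soak test: lower every white sample frame lying on the bench over the carrier's four posts so that they lie flat on one another, then lay the steel cover plate over the same posts on top of them. Lock the stack by pushing one red-headed pin fully home through each of the two tall drilled posts, from the outer end, in the cross hole just above the cover, and leave the beaker, bottle and dish where they stand.

Things in the scene. Friction and masses are not known exactly. Their poses are not given: they have to be found in the camera images.
- seat (a point): middle of the carrier, where the lowest frame's underside comes to rest on collars round the posts, 20 mm above the bench. The carrier is a stainless base, 200 x 70 x 12 mm, that does not move; x along its length, z up; a half turn leaves it the same. It has two tall drilled posts on its centre line (see post_a, post_b) and two guide posts (see guide_a, guide_b)
- post_a (a point): drilled post at x = +62 mm, y = 0 of seat: centre of its LOWER cross hole, 53 mm above seat; the UPPER hole is 12 mm higher. Holes run through along x, 9 mm wide, 9 mm high. Post 14 mm thick, flattened to 10 mm along x at the holes; pointed top 80 mm above seat. The cover's top face lies 11 mm below the lower hole's centre on three frames, 11 mm below the upper hole's on four
- post_b (a point): the other drilled post, at x = -62 mm, y = 0 of seat, the same as post_a: centre of its LOWER cross hole
- guide_a (a point): pointed top of a guide post 8 mm thick at x = +44, y = -14 mm of seat, 63 mm above seat
- guide_b (a point): pointed top of the other guide post, 8 mm thick, at x = -44, y = +14 mm of seat, 63 mm above seat
- frame1_mid (a point): a white plastic sample frame with a copper and a brass coupon in its windows: centre of the plate, half-way up. 152 x 50 x 12 mm, x along its length, z up, lying flat; 110 g. 17 mm holes at (x, y) = (+62, 0) and (-62, 0) mm, 11 mm holes at (+44, -14) and (-44, +14) mm, so it fits the posts either way round (half a turn). Three or four frames are present; any order
- frame2_mid (a point): another sample frame like frame1 (any one may be absent): centre of the plate, half-way up
- frame3_mid (a point): another sample frame like frame1 (any one may be absent): centre of the plate, half-way up
- frame4_mid (a point): another sample frame like frame1 (any one may be absent): centre of the plate, half-way up
- cover_handle (a point): centre of the blue handle of the steel cover plate, 18 mm above the plate's underside, 12 mm above its top face. Plate 180 x 50 x 6 mm, x along its length, z up, with the same four holes as the frames about this centre; handle 40 mm (x) x 14 mm (y) x 24 mm high, in the plate's middle. About 200 g
- pin1_head (a point): lock pin: centre of its red head, a block 16 (x) x 14 (y) x 22 mm (z). A 6 mm steel rod, 28 mm long, tapered over its last 6 mm, sticks out level from the +x face in line with this point. The pin lies on its head on the bench. Home, the rod points to the carrier's middle, the head stands on the cover's end and meets the post, this point about 77 mm from the middle along x. 45 g
- pin2_head (a point): the other lock pin, like pin1: centre of its red head. Either pin fits either drilled post
- pin1_tip (a point): the tip of that pin's rod, 36 mm from the centre of the head
- pin2_tip (a point): the tip of that pin's rod, 36 mm from the centre of the head
- beaker: a glass beaker 66 mm across and 85 mm high beyond the carrier, to be left alone; origin under its centre
- bottle: an amber reagent bottle 60 mm across and 125 mm high, to be left alone; origin under its centre
- dish: a shallow glass dish 90 mm across and 16 mm high, to be left alone; origin under its centre
Mind the look-alikes: they are no part of the job. What is shaped like the part that bears frame3_mid but black or purple is not meant.

How it is judged:
On the way, in this order (a step that is already met when the one before it is completed fails the run):
1. every sample frame that is present lies flat over the four posts of the carrier (horizontal distance between each of frame1_mid, frame2_mid, frame3_mid, frame4_mid and seat below 0.004 m and z of frame1_mid in the frame of seat between 0.003 and 0.045 m and angle between each of frame1_mid, frame2_mid, frame3_mid, frame4_mid's own z axis and vertical below 0.06 rad and angle between the x axis of each of frame1_mid, frame2_mid, frame3_mid, frame4_mid and the x axis of seat, either way round below 0.06 rad and z of frame2_mid in the frame of seat between 0.003 and 0.045 m and z of frame3_mid in the frame of seat between 0.003 and 0.045 m and z of frame4_mid in the frame of seat between 0.003 and 0.045 m), for 0.2 s.
2. the cover plate lies flat over the same posts, on top of the frames (all of step 1 and horizontal distance between cover_handle and seat below 0.004 m and z of cover_handle in the frame of seat between 0.015 and 0.069 m and angle between cover_handle's own z axis and vertical below 0.06 rad and angle between the x axis of cover_handle and the x axis of seat, either way round below 0.06 rad and z of cover_handle in the frame of frame1_mid above 0.016 m and z of cover_handle in the frame of frame2_mid above 0.016 m and z of cover_handle in the frame of frame3_mid above 0.016 m and z of cover_handle in the frame of frame4_mid above 0.016 m), for 0.2 s.
3. a pin is home through each of the two drilled posts, just above the cover ((((angle between the x axis of pin1_head and the x axis of seat, either way round below 0.2 rad and y of pin1_head in the frame of seat between -0.005 and 0.005 m and z of pin1_head in the frame of cover_handle between -0.006 and 0.004 m and y of pin1_tip in the frame of seat between -0.005 and 0.005 m and z of pin1_tip in the frame of cover_handle between -0.006 and 0.004 m and x of pin1_head in the frame of seat between 0.066 and 0.083 m and x of pin1_tip in the frame of seat below 0.052 m) and (angle between the x axis of pin2_head and the x axis of seat, either way round below 0.2 rad and y of pin2_head in the frame of seat between -0.005 and 0.005 m and z of pin2_head in the frame of cover_handle between -0.006 and 0.004 m and y of pin2_tip in the frame of seat between -0.005 and 0.005 m and z of pin2_tip in the frame of cover_handle between -0.006 and 0.004 m and x of pin2_head in the frame of seat between -0.083 and -0.066 m and x of pin2_tip in the frame of seat above -0.052 m)) or ((angle between the x axis of pin1_head and the x axis of seat, either way round below 0.2 rad and y of pin1_head in the frame of seat between -0.005 and 0.005 m and z of pin1_head in the frame of cover_handle between -0.006 and 0.004 m and y of pin1_tip in the frame of seat between -0.005 and 0.005 m and z of pin1_tip in the frame of cover_handle between -0.006 and 0.004 m and x of pin1_head in the frame of seat between -0.083 and -0.066 m and x of pin1_tip in the frame of seat above -0.052 m) and (angle between the x axis of pin2_head and the x axis of seat, either way round below 0.2 rad and y of pin2_head in the frame of seat between -0.005 and 0.005 m and z of pin2_head in the frame of cover_handle between -0.006 and 0.004 m and y of pin2_tip in the frame of seat between -0.005 and 0.005 m and z of pin2_tip in the frame of cover_handle between -0.006 and 0.004 m and x of pin2_head in the frame of seat between 0.066 and 0.083 m and x of pin2_tip in the frame of seat below 0.052 m)))), for 0.2 s.
At the end, for the whole second after the job is handed in: All frames present, with the cover above them, lie flat on the posts (within 4 mm and 0.06 rad); a pin is through each drilled post in the hole just above the cover, at most 6 mm short of home and level with the hole within 5 mm. Beaker, bottle and dish moved less than 30 mm (all of step 2 and (((angle between the x axis of pin1_head and the x axis of seat, either way round below 0.2 rad and y of pin1_head in the frame of seat between -0.005 and 0.005 m and z of pin1_head in the frame of cover_handle between -0.006 and 0.004 m and y of pin1_tip in the frame of seat between -0.005 and 0.005 m and z of pin1_tip in the frame of cover_handle between -0.006 and 0.004 m and x of pin1_head in the frame of seat between 0.066 and 0.083 m and x of pin1_tip in the frame of seat below 0.052 m) and (angle between the x axis of pin2_head and the x axis of seat, either way round below 0.2 rad and y of pin2_head in the frame of seat between -0.005 and 0.005 m and z of pin2_head in the frame of cover_handle between -0.006 and 0.004 m and y of pin2_tip in the frame of seat between -0.005 and 0.005 m and z of pin2_tip in the frame of cover_handle between -0.006 and 0.004 m and x of pin2_head in the frame of seat between -0.083 and -0.066 m and x of pin2_tip in the frame of seat above -0.052 m)) or ((angle between the x axis of pin1_head and the x axis of seat, either way round below 0.2 rad and y of pin1_head in the frame of seat between -0.005 and 0.005 m and z of pin1_head in the frame of cover_handle between -0.006 and 0.004 m and y of pin1_tip in the frame of seat between -0.005 and 0.005 m and z of pin1_tip in the frame of cover_handle between -0.006 and 0.004 m and x of pin1_head in the frame of seat between -0.083 and -0.066 m and x of pin1_tip in the frame of seat above -0.052 m) and (angle between the x axis of pin2_head and the x axis of seat, either way round below 0.2 rad and y of pin2_head in the frame of seat between -0.005 and 0.005 m and z of pin2_head in the frame of cover_handle between -0.006 and 0.004 m and y of pin2_tip in the frame of seat between -0.005 and 0.005 m and z of pin2_tip in the frame of cover_handle between -0.006 and 0.004 m and x of pin2_head in the frame of seat between 0.066 and 0.083 m and x of pin2_tip in the frame of seat below 0.052 m)))); the robot touches nothing.
It fails at once if the beaker is moved by more than 30 mm (distance of beaker from where it was at the start of the episode above 0.03 m).
It fails at once if the bottle is moved by more than 30 mm (distance of bottle from where it was at the start of the episode above 0.03 m).
It fails at once if the dish is moved by more than 30 mm (distance of dish from where it was at the start of the episode above 0.03 m).
Of frame1, frame2, frame3, frame4 only 3 to 4 are there at a start; the rules pass over those that are not, and their reading is None.
At some moment in a run one of frame1, frame2, frame3, frame4, cover may be knocked a few centimetres aside while the robot is not near it.
It also fails if it takes over 210 s, if anything falls off the work surface, if the arm or the gripper's body presses on something with over 40 N, if the wrist force passes 120 N, or if a joint passes its speed limit or range.

## Working session

There is one attempt and no reset: what is moved stays moved. The work goes in short steps, Python scripts to look and compute and a shell command to move; the robot and the scene stay as the last step left them, time stands still between calls to the robot, and variables do not carry over. Pictures are saved under pics/ and viewed, and the job is handed in when it is done.

```bash
ls; mkdir -p pics; python3 - <<'E'
from plant import arm, imaging
import cv2
s=arm.read_state();print(s)
for n in("scene","top"):
    f=imaging.grab_frame(n);cv2.imwrite(f"pics/{n}0.png",f["color"][:,:,::-1]);print(n,f["camera_matrix"],f["origin"],f["rotation"],[k for k in f])
E
```

```text
pics
{'t': 0.0, 'qpos': array([-8.52389944e-01,  3.85533356e-01,  6.60588722e-03, -5.05783796e-04,
       -1.19400394e+00, -2.58545203e-01]), 'qvel': array([ 0.00021562, -0.00098533,  0.00157077,  0.00190622,  0.00164106,
        0.00056145]), 'tau': array([ 3.86791298e-04, -3.92290413e+01,  1.88405907e+01,  4.18603331e+00,
       -4.51683954e-03,  1.78569888e-05]), 'tool_pos': array([ 0.27729216, -0.55987611,  0.40362637]), 'tcp_rot': array([[-8.96196872e-01, -4.43655342e-01, -1.05118307e-03],
       [-4.43656578e-01,  8.96194826e-01,  1.91692376e-03],
       [ 9.16113593e-05,  2.18430536e-03, -9.99997610e-01]]), 'contact_force': array([0.0336534 , 0.11383562, 0.05788707]), 'ft_torque': array([0.00581664, 0.01446777, 0.00761257]), 'grip_width': 1.0028623503247647}
scene [[492.1417611    0.         275.38605993]
 [  0.         492.1417611  217.84093154]
 [  0.           0.           1.        ]] [ 1.13599099 -0.66091806  1.00027989] [[ 0.80692873 -0.42635542  0.40876287]
 [ 0.59064298  0.57939109 -0.56164655]
 [ 0.00262748  0.69464165  0.71935115]] ['color', 'depth', 'camera_matrix', 'origin', 'rotation']
top [[461.50559152   0.         281.15094708]
 [  0.         461.50559152 204.97084624]
 [  0.           0.           1.        ]] [0.3923768  0.07114141 1.20660145] [[-0.00974209  0.98383223 -0.17882738]
 [-0.99989069 -0.0075954   0.01268503]
 [ 0.01112168  0.17893141  0.98379869]] ['color', 'depth', 'camera_matrix', 'origin', 'rotation']
```

View pics/scene0.png

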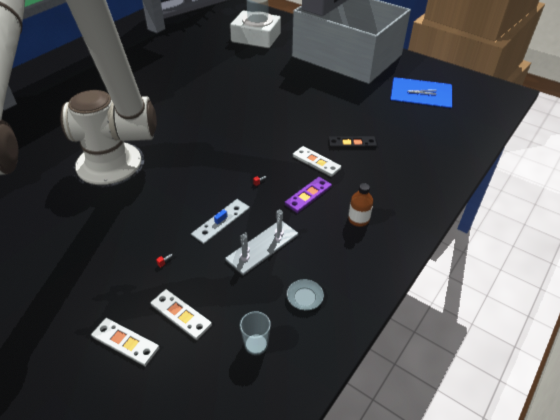

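View pics/top0.png

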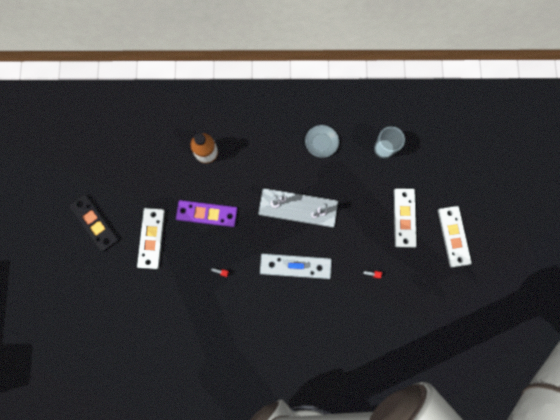

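Scene: three white frames, at top-view px (150,238), (404,217) and (454,236). The look-alikes are black (95,222) and purple (207,213). The carrier is at (298,207), the cover with its blue handle at (296,266), and the pins at (220,272) and (372,274). I'll enlarge these to confirm.

```bash
cat > h.py <<'E'
import numpy as np, cv2, json
from plant import arm, imaging
from scipy.optimize import minimize
def grab(n): return imaging.grab_frame(n)
def proj(f,P):
    P=np.atleast_2d(P); c=(P-f["origin"])@f["rotation"]
    K=f["camera_matrix"]
    return np.c_[K[0,0]*c[:,0]/-c[:,2]+K[0,2], K[1,1]*(-c[:,1])/-c[:,2]+K[1,2]]
def unproj(f,uv,z):
    uv=np.atleast_2d(np.asarray(uv,float));K=f["camera_matrix"]
    d=np.c_[(uv[:,0]-K[0,2])/K[0,0],-(uv[:,1]-K[1,2])/K[1,1],-np.ones(len(uv))]@f["rotation"].T
    o=np.asarray(f["origin"]); return o+d*((z-o[2])/d[:,2])[:,None]
def cloud(f):
    h,w=f["depth"].shape;u,v=np.meshgrid(np.arange(w),np.arange(h));K=f["camera_matrix"];D=f["depth"]
    c=np.stack([(u-K[0,2])/K[0,0]*D,-(v-K[1,2])/K[1,1]*D,-D],-1)
    return c@f["rotation"].T+f["origin"]
def crop(f,u,v,r,name,s=6):
    im=f["color"][max(0,v-r):v+r,max(0,u-r):u+r,::-1]
    cv2.imwrite(name,cv2.resize(im,None,fx=s,fy=s,interpolation=cv2.INTER_CUBIC))
E
python3 - <<'E'
from h import *
t=grab("top");s=grab("scene")
im=t["color"][180:290,60:480,::-1]
a=cv2.resize(im[:,:210],None,fx=3.7,fy=3.7,interpolation=cv2.INTER_CUBIC)
cv2.imwrite("pics/c1.png",a)
a=cv2.resize(im[:,190:],None,fx=3.4,fy=3.4,interpolation=cv2.INTER_CUBIC)
cv2.imwrite("pics/c2.png",a)
im=s["color"][140:280,140:330,::-1]
cv2.imwrite("pics/c3.png",cv2.resize(im,None,fx=4,fy=4,interpolation=cv2.INTER_CUBIC))
C=cloud(t)
for n,(u,v) in dict(fA=(150,238),fB=(404,217),fC=(454,236),car=(298,207),cov=(275,266),pin1=(224,273),pin2=(377,275)).items(): print(n,C[v,u].round(4))
E
```

```text
fA [0.5255 0.3969 0.0091]
fB [ 0.5755 -0.2677  0.0084]
fC [ 0.5236 -0.3942  0.0131]
car [0.6033 0.0116 0.0145]
cov [0.4506 0.0731 0.005 ]
pin1 [0.4335 0.2028 0.0198]
pin2 [ 0.4248 -0.1868  0.0195]
```

View pics/c1.png

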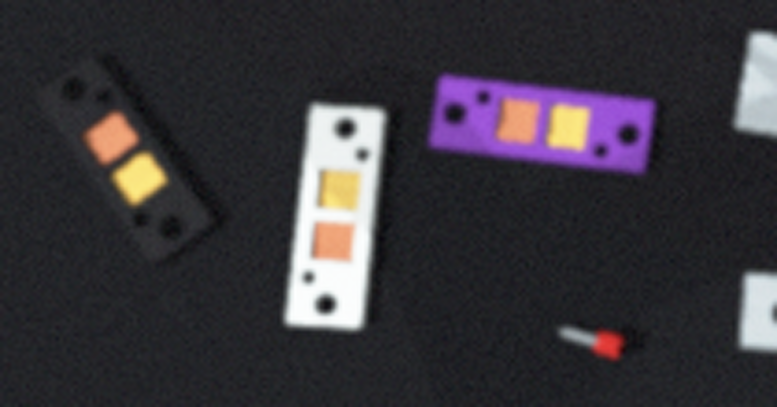

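View pics/c2.png

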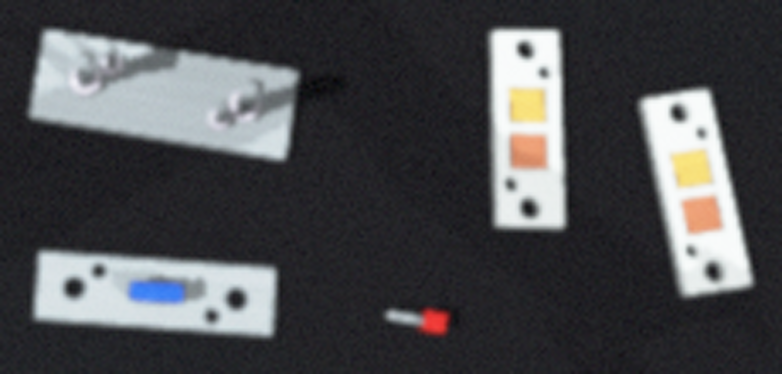

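View pics/c3.png

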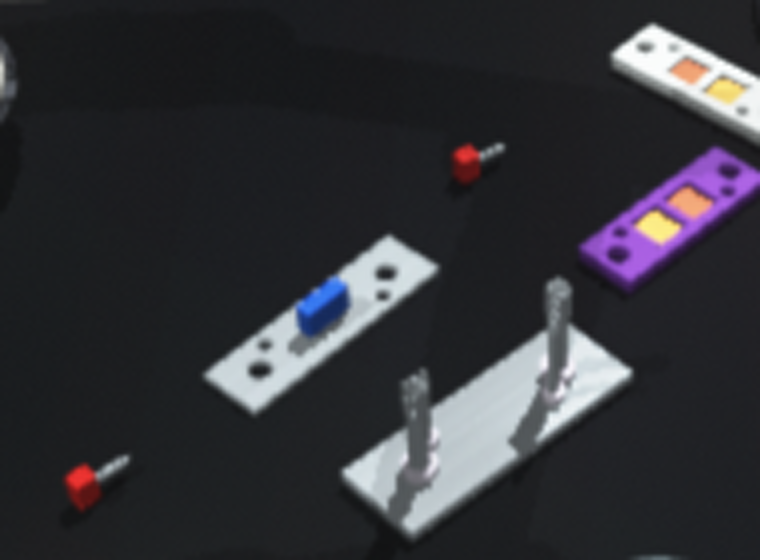

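```bash
cat >> h.py <<'E'
BOX=dict(frame=(152,50,0,12),carrier=(200,70,0,12),cover=(180,50,0,6),head=(16,14,0,22),handle=(40,14,6,30))
def corners(kind,x,y,yaw,z0=0):
    L,W,a,b=BOX[kind]; 
    P=np.array([[sx*L/2,sy*W/2,z] for sx in(-1,1) for sy in(-1,1) for z in(a,b)])/1000
    c,s=np.cos(yaw),np.sin(yaw)
    return np.c_[c*P[:,0]-s*P[:,1]+x, s*P[:,0]+c*P[:,1]+y, P[:,2]+z0]
def white(c): c=c.astype(int); return (c.min(-1)>95)
def red(c): c=c.astype(int); return (c[...,0]>100)&(c[...,1]<80)&(c[...,2]<80)
def blue(c): c=c.astype(int); return (c[...,2]>110)&(c[...,0]<110)&(c[...,2]-c[...,0]>60)
def bright(c): return c.max(-1)>100
S=8
def fit(f,kind,x,y,yaw,maskf,z0=0,rad=None,tilt=False,close=True):
    """silhouette fit of a box; rotates through Nelder-Mead; returns x,y,yaw,iou"""
    c0=proj(f,corners(kind,x,y,yaw,z0)); m=14 if rad is None else rad
    u0,v0=np.floor(c0.min(0)-m).astype(int);u1,v1=np.ceil(c0.max(0)+m).astype(int)
    u0=max(u0,0);v0=max(v0,0)
    im=f["color"][v0:v1,u0:u1]
    big=cv2.resize(im,None,fx=S,fy=S,interpolation=cv2.INTER_CUBIC)
    mk=maskf(big).astype(np.uint8)
    n,l,st,_=cv2.connectedComponentsWithStats(mk)
    if n<2: return None
    k=1+np.argmax(st[1:,4]); mk=(l==k).astype(np.uint8)
    if close:
        cs,_=cv2.findContours(mk,cv2.RETR_EXTERNAL,cv2.CHAIN_APPROX_NONE); cv2.drawContours(mk,cs,-1,1,-1)
    def cost(p):
        q=(proj(f,corners(kind,p[0],p[1],p[2],z0))-[u0,v0]+0.5)*S-0.5
        r=np.zeros_like(mk); h=cv2.convexHull(q.astype(np.float32))
        cv2.fillConvexPoly(r,np.round(h*16).astype(np.int32),1,shift=4)
        return 1-(r&mk).sum()/max(1,(r|mk).sum())
    best=None; p=np.array([x,y,yaw])
    for d in(.015,.004):
        r=minimize(cost,p,method="Nelder-Mead",options=dict(initial_simplex=[p,p+[d,0,0],p+[0,d,0],p+[0,0,d*8]],xatol=1e-5,fatol=1e-5,maxiter=300)); p=r.x
    return np.r_[p,1-r.fun]
E
python3 - <<'E'
from h import *
t=grab("top");s=grab("scene")
import math
for n,k,x,y,a,mf in [("fA","frame",.5255,.397,0,bright),("fB","frame",.576,-.268,0,bright),("fC","frame",.523,-.394,0.2,bright),
  ("car","carrier",.603,.012,-1.65,bright),("cov","cover",.45,.02,-1.6,bright),("hnd","handle",.45,.02,-1.6,blue),
  ("p1","head",.433,.203,1.3,red),("p2","head",.425,-.187,1.4,red)]:
    for f,nm in((t,"top"),(s,"scene")):
        r=fit(f,k,x,y,a,mf); print(n,nm,None if r is None else r.round(4))
E
```

```text
fA top [ 0.5251  0.397  -0.0791  0.9274]
fA scene [ 0.5244  0.3983 -0.0668  0.9711]
fB top [ 0.5747 -0.2697 -0.0158  0.9167]
fB scene [ 0.5734 -0.2699 -0.0327  0.9826]
fC top [ 0.5243 -0.3971  0.1545  0.9132]
fC scene [ 0.5226 -0.398   0.1428  0.9781]
car top [ 0.6038  0.0127 -1.7476  0.9729]
car scene [ 0.6011  0.0145 -1.7325  0.7977]
cov top [ 0.4504  0.0205 -1.6503  0.9145]
cov scene [ 0.4496  0.0209 -1.6504  0.9854]
hnd top [ 0.4517  0.0197 -1.5805  0.8644]
hnd scene [ 0.4475  0.0223 -1.419   0.5867]
p1 top [0.4342 0.2041 1.3446 0.7867]
p1 scene [0.4256 0.2163 1.6383 0.4673]
p2 top [ 0.4268 -0.1894  1.251   0.7948]
p2 scene [ 0.4257 -0.1888  1.0887  0.6153]
```

```bash
python3 - <<'E'
from h import *
t=grab("top");s=grab("scene")
def ov(f,L,u,v,w,h,sc,name):
    im=cv2.resize(f["color"][v:v+h,u:u+w,::-1],None,fx=sc,fy=sc,interpolation=cv2.INTER_CUBIC).copy()
    for k,x,y,a in L:
        q=(proj(f,corners(k,x,y,a))-[u,v]+.5)*sc-.5
        for i in range(8):
            for b in(1,2,4):
                j=i^b
                if j>i: cv2.line(im,tuple(q[i].round().astype(int).tolist()),tuple(q[j].round().astype(int).tolist()),(0,255,0) if i&1 else (255,0,255),1)
    cv2.imwrite(name,im)
L=[("frame",.5747,-.2697,-.0158),("frame",.5243,-.3971,.1545),("carrier",.6038,.0127,-1.7476),("cover",.4504,.0205,-1.6503)]
ov(t,L,250,170,230,120,3.4,"pics/o1.png")
L=[("carrier",.6038,.0127,-1.7476),("cover",.4496,.0209,-1.6504),("carrier",.6025,.0137,-1.745)]
ov(s,L,180,180,130,110,6,"pics/o2.png")
E
```

```text
(no output)
```

View pics/o1.png

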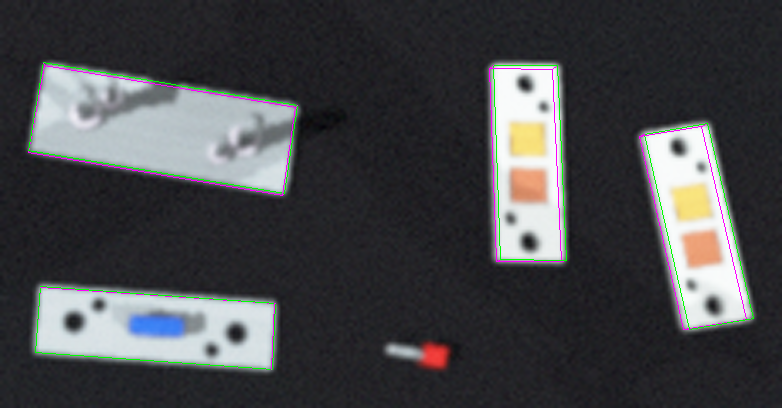

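View pics/o2.png

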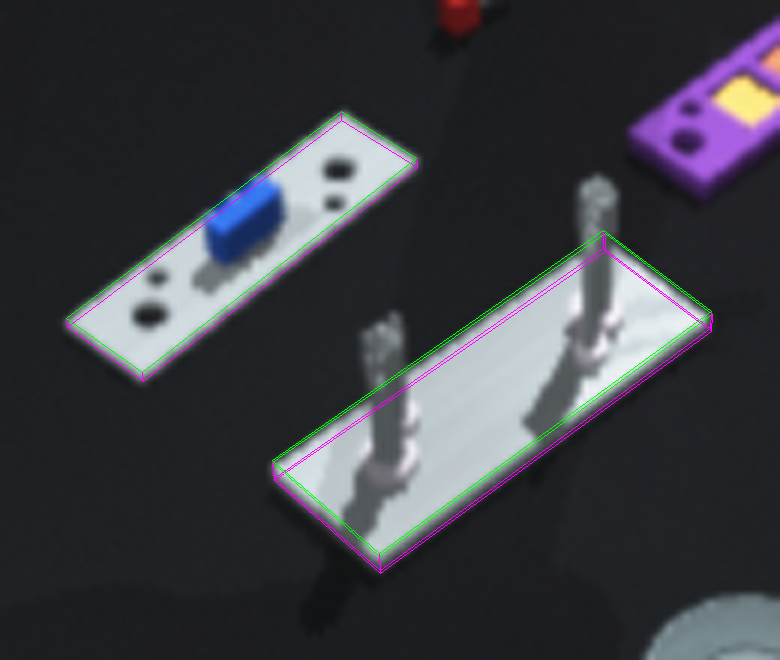

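All three white frames fit as 152x50x12 boxes with white bodies and copper and brass windows. The purple and black plates are decoys. I'll start with frame B at about (0.574, -0.270).

```bash
python3 -m crank '[{"gripper":80,"offset":[33,32,-17],"delta_rot":[0,0,-0.0538]},{"gripper":80,"offset":[33,32,-17],"delta_rot":[0,0,-0.0538]},{"gripper":80,"offset":[33,32,-17],"delta_rot":[0,0,-0.0538]},{"gripper":80,"offset":[33,32,-17],"delta_rot":[0,0,-0.0538]},{"gripper":80,"offset":[33,32,-17],"delta_rot":[0,0,-0.0538]},{"gripper":80,"offset":[33,32,-17],"delta_rot":[0,0,-0.0538]},{"gripper":80,"offset":[33,32,-17],"delta_rot":[0,0,-0.0538]},{"gripper":80,"offset":[33,32,-17],"delta_rot":[0,0,-0.0538]},{"gripper":80,"offset":[33,34,-17],"delta_rot":[0,0,-0.0538]},{"gripper":80,"offset":[0,0,0],"delta_rot":[0,0,0]}]' 60
cat >> h.py <<'E'
def st():
    s=arm.read_state();R=s["tcp_rot"];p=s["tool_pos"]
    print("t",round(s["t"],2),"tcp",(p*1000).round(1),"grasp",((p+R[:,2]*.155)*1000).round(1),"yaw_y",np.degrees(np.arctan2(R[1,1],R[0,1])).round(2),"tilt",R[:2,2].round(4),"F",s["contact_force"].round(1),"w",round(s["grip_width"]*85.4,1),"q",np.degrees(s["qpos"]).round(0))
    return s
E
python3 -c "
from h import *
st()
f=grab('scene');cv2.imwrite('pics/s1.png',f['color'][:,:,::-1])"
```

```text
t: 1.65
tool_pos: [0.5761, -0.2676, 0.2499]
tcp_rot: [[-1.0, 0.02, -0.002], [0.02, 1.0, 0.001], [0.002, 0.001, -1.0]]
contact_force: [-1.0, -0.3, 0.3]
grip_width: 0.936
t 1.65 tcp [ 576.1 -267.6  249.9] grasp [ 575.7 -267.5   94.9] yaw_y 88.83 tilt [-0.0022  0.0007] F [-1.  -0.3  0.3] w 79.9 q [-10.  31.  -9.  -0. -50. -81.]
```

View pics/s1.png

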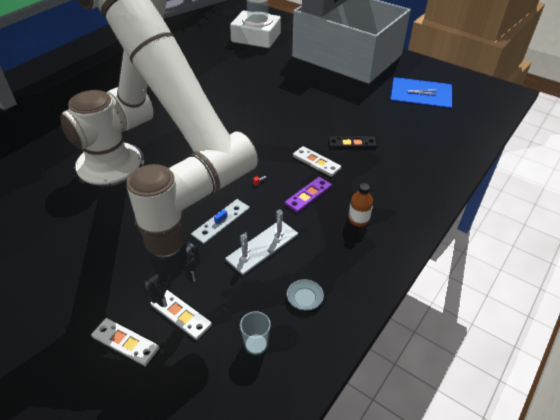

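```bash
python3 -m crank '[{"gripper":80,"offset":[-1.5,-2.2,-30],"delta_rot":[0,0,0]},{"gripper":70,"offset":[0,0,-30],"delta_rot":[0,0,0]},{"gripper":60,"offset":[0,0,0],"delta_rot":[0,0,0]},{"gripper":60,"offset":[0,0,0],"delta_rot":[0,0,0]}]' 60
python3 -c "
from h import *
st()
f=grab('scene');im=f['color'][220:350,100:260,::-1];cv2.imwrite('pics/s2.png',cv2.resize(im,None,fx=4.8,fy=4.5,interpolation=cv2.INTER_CUBIC))
C=cloud(f)
for v in range(290,322,3): print(v,[(C[v,u]*1000).round(0).tolist() for u in range(150,200,12)])"
```

```text
t: 2.2
tool_pos: [0.5731, -0.2731, 0.1932]
tcp_rot: [[-1.0, 0.025, 0.002], [0.025, 1.0, -0.001], [-0.002, -0.001, -1.0]]
contact_force: [0.0, 0.3, 0.9]
grip_width: 0.699
t 2.2 tcp [ 573.1 -273.1  193.2] grasp [ 573.4 -273.2   38.2] yaw_y 88.58 tilt [ 0.002  -0.0009] F [0.  0.3 0.9] w 59.7 q [-11.  35. -12.   0. -43. -81.]
290 [[465.0, -264.0, 1.0], [581.0, -306.0, 143.0], [591.0, -284.0, 127.0], [574.0, -240.0, 64.0], [560.0, -194.0, 0.0]]
293 [[471.0, -270.0, -1.0], [581.0, -308.0, 135.0], [593.0, -287.0, 121.0], [575.0, -242.0, 55.0], [566.0, -200.0, 0.0]]
296 [[477.0, -276.0, -1.0], [581.0, -310.0, 126.0], [589.0, -286.0, 105.0], [572.0, -242.0, 40.0], [574.0, -209.0, 4.0]]
299 [[568.0, -332.0, 129.0], [566.0, -302.0, 93.0], [539.0, -253.0, 13.0], [555.0, -231.0, 1.0], [576.0, -212.0, -4.0]]
302 [[574.0, -337.0, 129.0], [571.0, -307.0, 92.0], [544.0, -259.0, 11.0], [559.0, -236.0, -3.0], [586.0, -222.0, 4.0]]
305 [[575.0, -340.0, 123.0], [566.0, -306.0, 74.0], [546.0, -263.0, 5.0], [573.0, -248.0, 11.0], [591.0, -228.0, 3.0]]
308 [[565.0, -336.0, 98.0], [573.0, -313.0, 76.0], [553.0, -269.0, 6.0], [580.0, -255.0, 13.0], [596.0, -233.0, 1.0]]
311 [[510.0, -307.0, 1.0], [580.0, -319.0, 79.0], [559.0, -276.0, 7.0], [582.0, -258.0, 6.0], [601.0, -239.0, -1.0]]
314 [[516.0, -313.0, 2.0], [583.0, -323.0, 75.0], [566.0, -282.0, 8.0], [588.0, -265.0, 8.0], [614.0, -250.0, 13.0]]
317 [[524.0, -320.0, 4.0], [543.0, -301.0, -2.0], [574.0, -289.0, 12.0], [594.0, -271.0, 8.0], [621.0, -258.0, 15.0]]
320 [[529.0, -325.0, 2.0], [550.0, -308.0, 1.0], [582.0, -297.0, 16.0], [601.0, -278.0, 10.0], [626.0, -263.0, 15.0]]
```

View pics/s2.png

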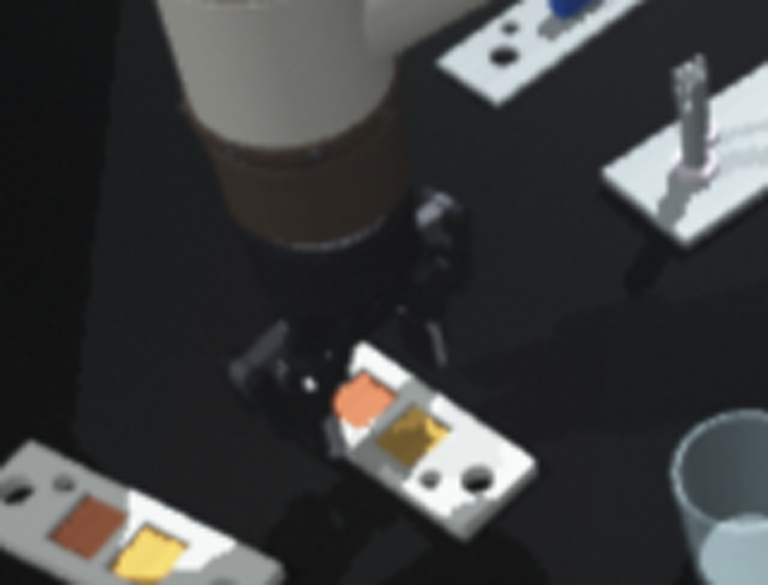

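```bash
python3 -m crank '[{"gripper":60,"offset":[0,0,0],"delta_rot":[0,0,0]}]' 60
python3 -c "
from h import *
s=st()
f=grab('scene')
for uv in((171,321),(192,300)):
  for z in (0,.01,.02,.03,.04): print(uv,z,unproj(f,uv,z).round(3))
C=cloud(f)
P=C.reshape(-1,3); m=(abs(P[:,0]-.573)<.02)&(P[:,2]>.016)&(P[:,2]<.06)
m&=(abs(P[:,1]+.2725)<.06)&(abs(P[:,1]+.2725)>.027)
print((P[m]*1000).round(0)[:40])
"
```

```text
t: 2.38
tool_pos: [0.5732, -0.2726, 0.1934]
tcp_rot: [[-1.0, 0.024, 0.003], [0.024, 1.0, -0.001], [-0.003, -0.001, -1.0]]
contact_force: [-0.3, 0.3, 0.5]
grip_width: 0.702
t 2.38 tcp [ 573.2 -272.6  193.4] grasp [ 573.6 -272.7   38.4] yaw_y 88.6 tilt [ 0.0028 -0.0007] F [-0.3  0.3  0.5] w 59.9 q [-11.  35. -12.   0. -43. -81.]
(171, 321) 0 [[ 0.569 -0.297  0.   ]]
(171, 321) 0.01 [[ 0.575 -0.301  0.01 ]]
(171, 321) 0.02 [[ 0.58  -0.304  0.02 ]]
(171, 321) 0.03 [[ 0.586 -0.308  0.03 ]]
(171, 321) 0.04 [[ 0.592 -0.312  0.04 ]]
(192, 300) 0 [[ 0.568 -0.224  0.   ]]
(192, 300) 0.01 [[ 0.574 -0.229  0.01 ]]
(192, 300) 0.02 [[ 0.58  -0.233  0.02 ]]
(192, 300) 0.03 [[ 0.585 -0.237  0.03 ]]
(192, 300) 0.04 [[ 0.591 -0.242  0.04 ]]
[[ 563. -240.   54.]
 [ 567. -240.   59.]
 [ 564. -241.   53.]
 [ 565. -239.   51.]
 [ 571. -241.   59.]
 [ 572. -239.   57.]
 [ 583. -230.   56.]
 [ 566. -241.   50.]
 [ 570. -241.   54.]
 [ 575. -241.   58.]
 [ 581. -229.   50.]
 [ 563. -239.   42.]
 [ 568. -240.   47.]
 [ 575. -242.   55.]
 [ 576. -240.   54.]
 [ 581. -241.   59.]
 [ 586. -237.   59.]
 [ 580. -229.   44.]
 [ 565. -241.   42.]
 [ 567. -240.   42.]
 [ 573. -241.   48.]
 [ 576. -240.   50.]
 [ 581. -241.   55.]
 [ 583. -240.   56.]
 [ 586. -240.   58.]
 [ 585. -236.   52.]
 [ 582. -231.   45.]
 [ 581. -228.   39.]
 [ 564. -241.   36.]
 [ 568. -241.   40.]
 [ 572. -241.   43.]
 [ 578. -243.   51.]
 [ 580. -241.   50.]
 [ 584. -242.   54.]
 [ 585. -240.   53.]
 [ 586. -238.   52.]
 [ 583. -232.   42.]
 [ 580. -228.   35.]
 [ 567. -241.   35.]
 [ 571. -241.   38.]]
```

```bash
python3 -m crank '[{"gripper":62,"offset":[0,0,-10],"delta_rot":[0,0,0]},{"gripper":62,"offset":[0,0,-10.5],"delta_rot":[0,0,0]},{"gripper":62,"offset":[0,0,0],"delta_rot":[0,0,0]},{"gripper":40,"offset":[0,0,0],"delta_rot":[0,0,0]},{"gripper":40,"offset":[0,0,0],"delta_rot":[0,0,0]},{"gripper":40,"offset":[0,0,0],"delta_rot":[0,0,0]},{"gripper":40,"offset":[0,0,0],"delta_rot":[0,0,0]}]' 60
python3 -c "
from h import *
s=st()
f=grab('scene')
print(fit(f,'frame',.574,-.27,-.024,bright))
"
```

```text
t: 3.3
tool_pos: [0.5728, -0.2722, 0.1711]
tcp_rot: [[-1.0, 0.025, -0.0], [0.025, 1.0, 0.0], [0.0, 0.0, -1.0]]
contact_force: [0.3, -0.2, -1.2]
grip_width: 0.567
t 3.3 tcp [ 572.8 -272.2  171.1] grasp [ 572.7 -272.2   16.1] yaw_y 88.59 tilt [-0.0002  0.0001] F [ 0.3 -0.2 -1.2] w 48.4 q [-11.  37. -12.  -0. -41. -81.]
[ 0.57436476 -0.26929566 -0.04612952  0.61202038]
```

```bash
python3 -m crank '[{"gripper":40,"offset":[0,0,40],"delta_rot":[0,0,0]},{"gripper":40,"offset":[0,0,50],"delta_rot":[0,0,0]},{"gripper":40,"offset":[0,0,45],"delta_rot":[0,0,0]},{"gripper":40,"offset":[3.3,31.5,0],"delta_rot":[0,0,0.158]},{"gripper":40,"offset":[3.3,31.5,0],"delta_rot":[0,0,0.158]},{"gripper":40,"offset":[3.3,31.5,0],"delta_rot":[0,0,0.158]},{"gripper":40,"offset":[3.3,31.5,0],"delta_rot":[0,0,0.158]},{"gripper":40,"offset":[3.3,31.5,0],"delta_rot":[0,0,0.158]},{"gripper":40,"offset":[3.3,31.5,0],"delta_rot":[0,0,0.158]},{"gripper":40,"offset":[3.3,31.5,0],"delta_rot":[0,0,0.158]},{"gripper":40,"offset":[3.3,31.5,0],"delta_rot":[0,0,0.158]},{"gripper":40,"offset":[3.3,32,0],"delta_rot":[0,0,0.158]},{"gripper":40,"offset":[0,0,0],"delta_rot":[0,0,0]},{"gripper":40,"offset":[0,0,0],"delta_rot":[0,0,0]},{"gripper":40,"offset":[0,0,0],"delta_rot":[0,0,0]}]'
python3 -c "
from h import *
s=st()
f=grab('scene');t=grab('top')
im=f['color'][150:290,170:340,::-1];cv2.imwrite('pics/s3.png',cv2.resize(im,None,fx=4.5,fy=4.2,interpolation=cv2.INTER_CUBIC))
im=t['color'][120:260,200:400,::-1];cv2.imwrite('pics/t3.png',cv2.resize(im,None,fx=4,fy=4,interpolation=cv2.INTER_CUBIC))
"
```

```text
t: 5.22
tool_pos: [0.6024, 0.0109, 0.3061]
tcp_rot: [[-0.174, -0.985, -0.0], [-0.985, 0.174, -0.0], [0.0, 0.0, -1.0]]
contact_force: [0.5, -0.0, -1.1]
grip_width: 0.566
t 5.22 tcp [602.4  10.9 306.1] grasp [602.3  10.9 151.1] yaw_y 169.97 tilt [-0.0004 -0.0001] F [ 0.5 -0.  -1.1] w 48.4 q [ 16.  25. -10.  -0. -55. -26.]
```

View pics/s3.png

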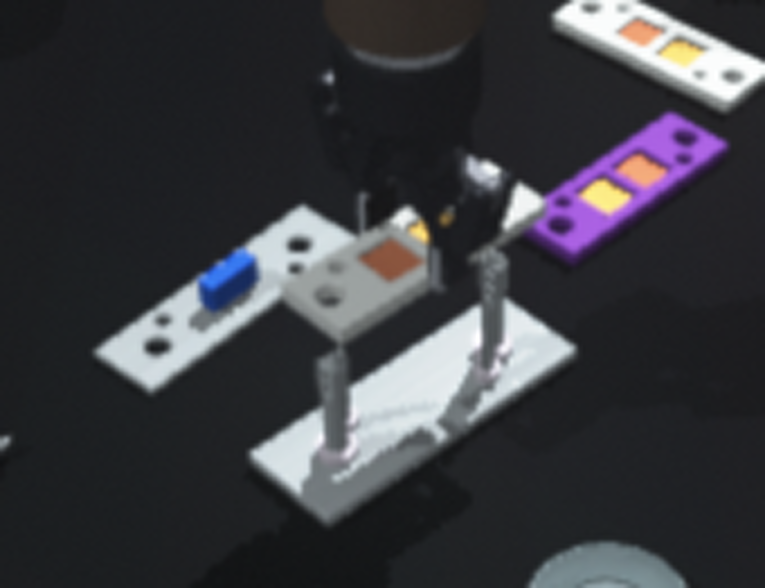

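View pics/t3.png

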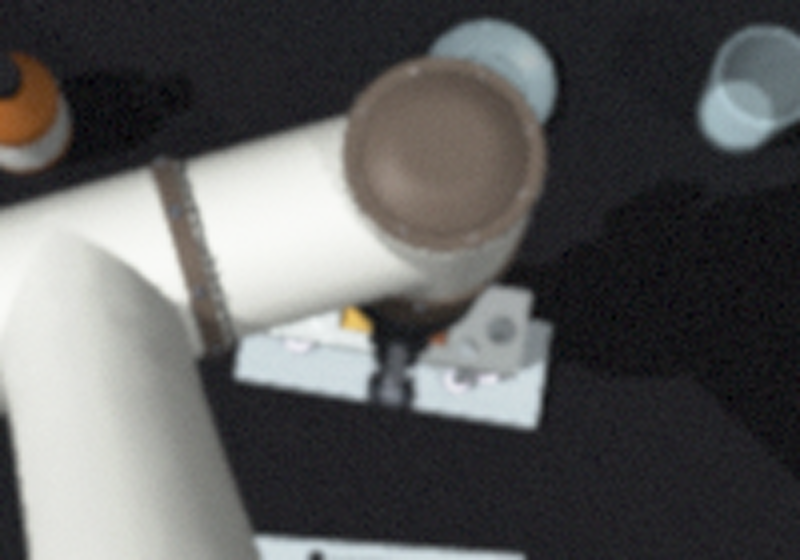

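```bash
cat >> h.py <<'E'
def carpts(x,y,yaw):
    c,s=np.cos(yaw),np.sin(yaw)
    def w(px,py,z): return [x+(c*px-s*py)/1000,y+(s*px+c*py)/1000,z/1000]
    return w
def drawposts(im,f,x,y,yaw,u,v,sc,col=(0,255,0)):
    w=carpts(x,y,yaw)
    T=lambda P:[tuple(map(int,((proj(f,p)[0]-[u,v]+.5)*sc-.5).round())) for p in P]
    for px,py,h,r in((62,0,100,7),(-62,0,100,7),(44,-14,83,4),(-44,14,83,4)):
        for z in(20,h-8 if r>5 else h-5):
            q=T([w(px+r*np.cos(a),py+r*np.sin(a),z) for a in np.linspace(0,6.3,30)]); cv2.polylines(im,[np.array(q)],False,col,1)
        a,b=T([w(px,py,h),w(px,py,20)]); cv2.circle(im,a,2,(0,0,255),-1); cv2.line(im,a,b,(0,0,255),1)
    q=T([w(sx*100,sy*35,12) for sx,sy in((1,1),(1,-1),(-1,-1),(-1,1),(1,1))]); cv2.polylines(im,[np.array(q)],False,(255,0,255),1)
def drawframe(im,f,x,y,z0,yaw,u,v,sc,col=(255,255,0),L=152):
    w=carpts(x,y,yaw); z=z0*1000+12
    T=lambda P:[tuple(map(int,((proj(f,p)[0]-[u,v]+.5)*sc-.5).round())) for p in P]
    for zz in (z,z-12):
        q=T([w(sx*L/2,sy*25,zz) for sx,sy in((1,1),(1,-1),(-1,-1),(-1,1),(1,1))]); cv2.polylines(im,[np.array(q)],False,col,1)
    for px,py,r in((62,0,8.5),(-62,0,8.5),(44,-14,5.5),(-44,14,5.5)):
        q=T([w(px+r*np.cos(a),py+r*np.sin(a),z) for a in np.linspace(0,6.3,30)]); cv2.polylines(im,[np.array(q)],False,col,1)
def zoom(f,u,v,w,h,sc): return cv2.resize(f["color"][v:v+h,u:u+w,::-1],None,fx=sc,fy=sc,interpolation=cv2.INTER_CUBIC).copy()
E
python3 - <<'E'
from h import *
f=grab("scene")
s=st();p=s["tool_pos"]
im=zoom(f,205,175,110,100,7.2)
drawposts(im,f,.6025,.0137,-1.742,205,175,7.2)
drawframe(im,f,p[0]+.0015,p[1],.306-.170,np.radians(169.97-90),205,175,7.2)
cv2.imwrite("pics/o3.png",im[:600,:790])
E
```

```text
t 5.38 tcp [602.5  11.  306.2] grasp [602.5  11.  151.2] yaw_y 169.99 tilt [-0.0001 -0.0001] F [ 0.6 -0.6 -0.3] w 48.3 q [ 16.  25. -10.   0. -55. -26.]
```

View pics/o3.png

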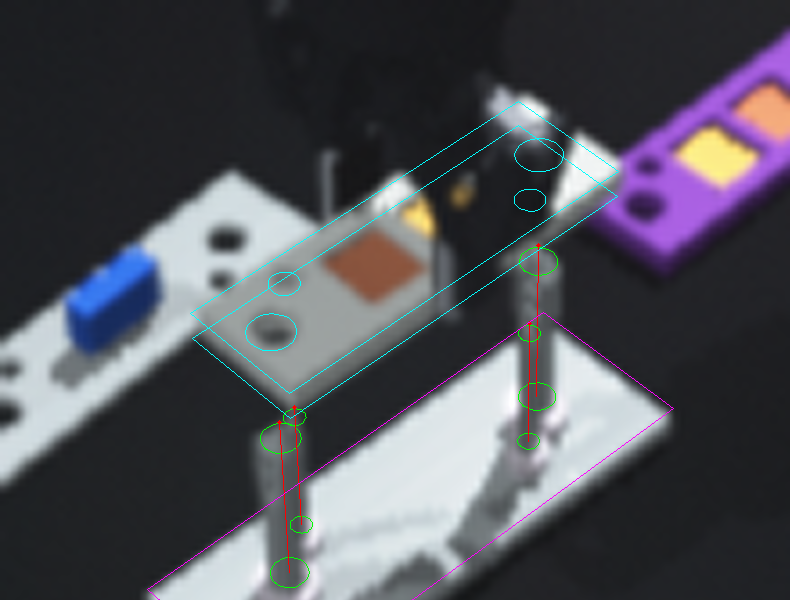

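```bash
python3 - <<'E'
from h import *
f=grab("scene"); f["color"]=cv2.imread("pics/scene0.png")[:,:,::-1]
ims=[]
for u,v in((230,225),(262,202)):
    im=zoom(f,u,v,32,48,12)
    w=carpts(.6025,.0137,-1.742)
    drawposts(im,f,.6025,.0137,-1.742,u,v,12)
    ims.append(im)
cv2.imwrite("pics/o4.png",np.hstack(ims))
E
```

```text
(no output)
```

View pics/o4.png

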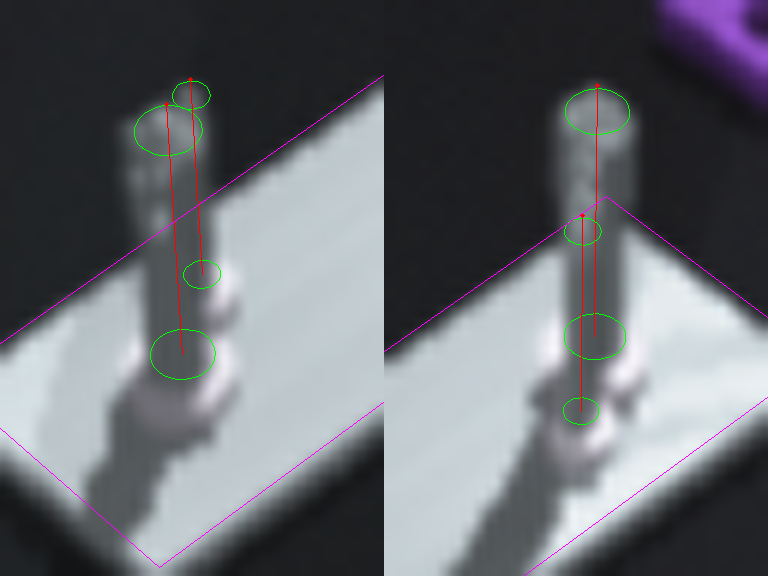

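```bash
cat > carfit.py <<'E'
from h import *
def run(f,x0,thr,dbg=None,win=None):
    c0=proj(f,corners("carrier",*x0)); u0,v0=np.floor(c0.min(0)-[8,30]).astype(int);u1,v1=np.ceil(c0.max(0)+8).astype(int)
    big=cv2.resize(cv2.GaussianBlur(f["color"][v0:v1,u0:u1],(0,0),.5),None,fx=S,fy=S,interpolation=cv2.INTER_CUBIC)
    mk=(big.max(-1)>thr).astype(np.uint8); n,l,st,_=cv2.connectedComponentsWithStats(mk); mk=(l==1+np.argmax(st[1:,4])).astype(np.uint8)
    cs,_=cv2.findContours(mk,cv2.RETR_EXTERNAL,cv2.CHAIN_APPROX_NONE); cv2.drawContours(mk,cs,-1,1,-1)
    def ren(p):
        r=np.zeros_like(mk); w=carpts(*p)
        parts=[corners("carrier",*p)]
        for px,py,h,rr in((62,0,100,7),(-62,0,100,7),(44,-14,83,4),(-44,14,83,4)):
            A=np.linspace(0,6.283,17)[:-1]
            parts.append(np.array([w(px+rr*np.cos(a),py+rr*np.sin(a),z) for a in A for z in(12,h-7 if rr>5 else h-4)]+[w(px,py,h)]))
        for P in parts:
            q=(proj(f,P)-[u0,v0]+.5)*S-.5
            cv2.fillConvexPoly(r,np.round(cv2.convexHull(q.astype(np.float32))*16).astype(np.int32),1,shift=4)
        return r
    def cost(p):
        r=ren(p); return 1-(r&mk).sum()/(r|mk).sum()
    p=np.array(x0)
    for d in(.006,.002):
        r=minimize(cost,p,method="Nelder-Mead",options=dict(initial_simplex=[p,p+[d,0,0],p+[0,d,0],p+[0,0,d*8]],xatol=1e-5,fatol=1e-5,maxiter=200)); p=r.x
    if dbg:
        o=big[:,:,::-1].copy(); c,_=cv2.findContours(mk,0,1); cv2.drawContours(o,c,-1,(0,0,255),1); c,_=cv2.findContours(ren(p),0,1); cv2.drawContours(o,c,-1,(0,255,0),1)
        k=min(790/o.shape[1],590/o.shape[0]);cv2.imwrite(dbg,cv2.resize(o,None,fx=k,fy=k))
    return np.r_[p,1-r.fun]
if __name__=="__main__":
    for n in("scene","top"):
        f=grab(n); f["color"]=cv2.imread(f"pics/{n}0.png")[:,:,::-1]
        for thr in(55,75,95): print(n,thr,run(f,[.603,.0135,-1.745],thr,f"pics/cf_{n}{thr}.png").round(4))
E
python3 carfit.py
```

```text
scene 55 [ 0.6025  0.0125 -1.7478  0.9752]
scene 75 [ 0.6019  0.0127 -1.7513  0.9631]
scene 95 [ 0.6022  0.0132 -1.7361  0.8201]
top 55 [ 0.602   0.0115 -1.7498  0.9034]
top 75 [ 0.603   0.0126 -1.7469  0.9426]
top 95 [ 0.6037  0.0127 -1.748   0.9669]
```

```bash
python3 - <<'E'
from h import *
f=grab("scene")
p=arm.read_state()["tool_pos"]
u,v,sc=222,196,14
im=zoom(f,u,v,50,40,sc)
drawframe(im,f,p[0]+.0015,p[1],p[2]-.170,np.radians(169.99-90),u,v,sc)
drawposts(im,f,.6023,.0126,-1.749,u,v,sc)
cv2.imwrite("pics/o5.png",im)
E
```

```text
(no output)
```

View pics/o5.png

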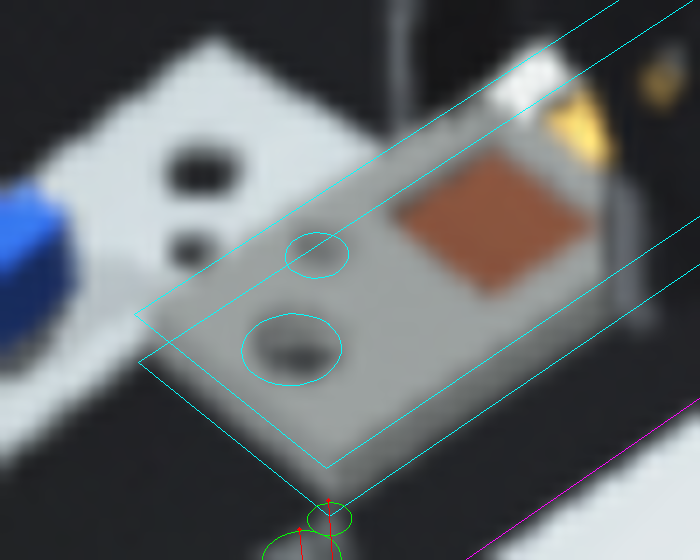

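```bash
python3 -m crank '[{"gripper":40,"offset":[-1.9,0.7,-15],"delta_rot":[0,0,-0.003]},{"gripper":40,"offset":[0,0,-17],"delta_rot":[0,0,0]},{"gripper":40,"offset":[0,0,-8],"delta_rot":[0,0,0]},{"gripper":40,"offset":[0,0,-6],"delta_rot":[0,0,0]},{"gripper":40,"offset":[0,0,-3],"delta_rot":[0,0,0]},{"gripper":40,"offset":[0,0,0],"delta_rot":[0,0,0]}]'
python3 - <<'E'
from h import *
s=st();p=s["tool_pos"]
f=grab("scene")
u,v,sc=215,185,8
im=zoom(f,u,v,95,70,sc)
w=s["tcp_rot"]
drawframe(im,f,p[0]+.0017,p[1],p[2]-.171,np.radians(169.8-90),u,v,sc)
cv2.imwrite("pics/o6.png",im)
E
```

```text
t: 6.32
tool_pos: [0.602, 0.0102, 0.2591]
tcp_rot: [[-0.173, -0.985, 0.004], [-0.985, 0.173, -0.005], [0.004, -0.005, -1.0]]
contact_force: [3.3, -11.5, 2.9]
grip_width: 0.564
t 6.33 tcp [602.   10.2 259.1] grasp [602.7   9.5 104.1] yaw_y 170.02 tilt [ 0.0041 -0.0045] F [  3.3 -11.5   2.9] w 48.1 q [ 16.  28. -14.   0. -49. -27.]
```

View pics/o6.png

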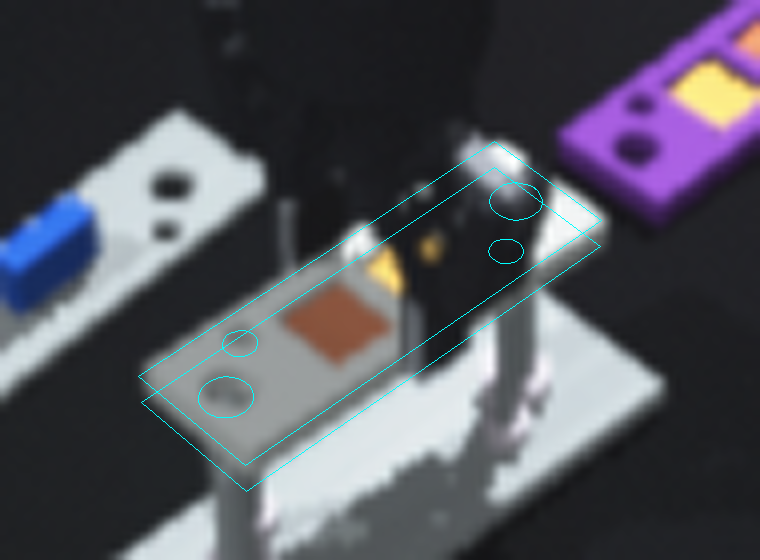

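```bash
python3 -m crank '[{"gripper":40,"offset":[0.5,-1.8,0],"delta_rot":[0,0,0]},{"gripper":40,"offset":[0,0,-3],"delta_rot":[0,0,0]},{"gripper":40,"offset":[0,0,0],"delta_rot":[0,0,0]}]'
python3 -c "
from h import *
st()"
```

```text
t: 6.75
tool_pos: [0.6023, 0.0096, 0.2543]
tcp_rot: [[-0.174, -0.985, 0.003], [-0.985, 0.174, -0.002], [0.002, -0.003, -1.0]]
contact_force: [4.4, -6.6, -0.7]
grip_width: 0.568
t 6.75 tcp [602.3   9.6 254.3] grasp [602.7   9.2  99.3] yaw_y 170.01 tilt [ 0.0027 -0.0022] F [ 4.4 -6.6 -0.7] w 48.5 q [ 16.  28. -14.   0. -48. -26.]
```

```bash
python3 -m crank '[{"gripper":40,"offset":[0.8,-1.5,0],"delta_rot":[0,0,0]},{"gripper":40,"offset":[0,0,-4],"delta_rot":[0,0,0]},{"gripper":40,"offset":[0,0,0],"delta_rot":[0,0,0]}]'
python3 -c "
from h import *
st()"
```

```text
t: 7.12
tool_pos: [0.6025, 0.0093, 0.2499]
tcp_rot: [[-0.174, -0.985, 0.002], [-0.985, 0.174, -0.0], [-0.0, -0.002, -1.0]]
contact_force: [3.2, -1.8, -1.1]
grip_width: 0.566
t 7.12 tcp [602.5   9.3 249.9] grasp [602.8   9.3  94.9] yaw_y 169.96 tilt [ 0.0015 -0.0001] F [ 3.2 -1.8 -1.1] w 48.3 q [ 16.  28. -14.   0. -48. -26.]
```

```bash
python3 -m crank '[{"gripper":40,"offset":[0.4,0,-6],"delta_rot":[0,0,0]},{"gripper":40,"offset":[0,0,-10],"delta_rot":[0,0,0]},{"gripper":40,"offset":[0,0,-10],"delta_rot":[0,0,0]},{"gripper":40,"offset":[0,0,0],"delta_rot":[0,0,0]}]'
python3 -c "
from h import *
st()"
```

```text
t: 7.62
tool_pos: [0.6026, 0.0085, 0.2237]
tcp_rot: [[-0.175, -0.985, -0.0], [-0.985, 0.175, -0.001], [0.001, -0.0, -1.0]]
contact_force: [3.6, -6.5, -1.6]
grip_width: 0.57
t 7.62 tcp [602.6   8.5 223.7] grasp [602.5   8.2  68.7] yaw_y 169.95 tilt [-0.0002 -0.0014] F [ 3.6 -6.5 -1.6] w 48.7 q [ 16.  30. -15.   0. -45. -26.]
```

```bash
python3 -m crank '[{"gripper":40,"offset":[0.6,-0.9,0],"delta_rot":[0,0,0]},{"gripper":40,"offset":[0,0,-10],"delta_rot":[0,0,0]},{"gripper":40,"offset":[0,0,-10],"delta_rot":[0,0,0]},{"gripper":40,"offset":[0,0,-8],"delta_rot":[0,0,0]},{"gripper":40,"offset":[0,0,0],"delta_rot":[0,0,0]}]'
python3 -c "
from h import *
st()"
```

```text
t: 8.25
tool_pos: [0.6029, 0.0082, 0.195]
tcp_rot: [[-0.175, -0.985, -0.001], [-0.985, 0.175, -0.0], [0.001, 0.001, -1.0]]
contact_force: [2.0, -3.1, -3.4]
grip_width: 0.567
t 8.25 tcp [602.9   8.2 195. ] grasp [602.7   8.2  40. ] yaw_y 169.91 tilt [-0.0013 -0.0003] F [ 2.  -3.1 -3.4] w 48.4 q [ 16.  33. -16.  -0. -41. -26.]
```

```bash
python3 -m crank '[{"gripper":40,"offset":[0,0,-4],"delta_rot":[0,0,0]},{"gripper":40,"offset":[0,0,0],"delta_rot":[0,0,0]},{"gripper":52,"offset":[0,0,0],"delta_rot":[0,0,0]},{"gripper":66,"offset":[0,0,0],"delta_rot":[0,0,0]},{"gripper":66,"offset":[0,0,0],"delta_rot":[0,0,0]}]'
python3 -c "
from h import *
st()"
python3 -m crank '[{"gripper":70,"offset":[0,0,40],"delta_rot":[0,0,0]},{"gripper":70,"offset":[0,0,60],"delta_rot":[0,0,0]},{"gripper":75,"offset":[-8,-45,20],"delta_rot":[0,0,-0.14]},{"gripper":75,"offset":[-8,-45,0],"delta_rot":[0,0,-0.14]},{"gripper":75,"offset":[-8,-45,0],"delta_rot":[0,0,-0.14]},{"gripper":75,"offset":[-8,-45,0],"delta_rot":[0,0,-0.14]},{"gripper":75,"offset":[-8,-45,0],"delta_rot":[0,0,-0.14]},{"gripper":75,"offset":[-8,-45,0],"delta_rot":[0,0,-0.14]},{"gripper":75,"offset":[-8,-45,0],"delta_rot":[0,0,-0.14]},{"gripper":75,"offset":[-9,-45,0],"delta_rot":[0,0,-0.14]},{"gripper":75,"offset":[-9,-46,0],"delta_rot":[0,0,-0.12]},{"gripper":75,"offset":[0,0,0],"delta_rot":[0,0,0]}]'
python3 - <<'E'
from h import *
st();f=grab("scene");t=grab("top")
cv2.imwrite("pics/s7.png",f["color"][:,:,::-1]);cv2.imwrite("pics/t7.png",t["color"][:,:,::-1])
E
```

```text
t: 8.88
tool_pos: [0.6028, 0.0086, 0.1923]
tcp_rot: [[-0.175, -0.985, -0.0], [-0.985, 0.175, 0.0], [-0.0, 0.0, -1.0]]
contact_force: [-0.3, -0.6, 0.2]
grip_width: 0.773
t 8.88 tcp [602.8   8.6 192.3] grasp [602.8   8.6  37.3] yaw_y 169.9 tilt [-0.0002  0.0003] F [-0.3 -0.6  0.2] w 66.0 q [ 16.  33. -16.  -0. -41. -26.]
t: 10.38
tool_pos: [0.5278, -0.4004, 0.3116]
tcp_rot: [[-0.989, -0.149, -0.0], [-0.149, 0.989, 0.0], [0.0, 0.0, -1.0]]
contact_force: [0.3, 0.5, -0.7]
grip_width: 0.881
t 10.38 tcp [ 527.8 -400.4  311.6] grasp [ 527.7 -400.3  156.6] yaw_y 98.59 tilt [-0.0004  0.0003] F [ 0.3  0.5 -0.7] w 75.2 q [-23.  30.  -1.  -0. -59. -58.]
```

View pics/s7.png

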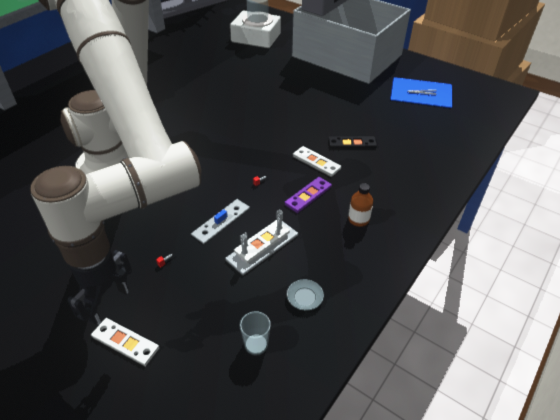

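View pics/t7.png

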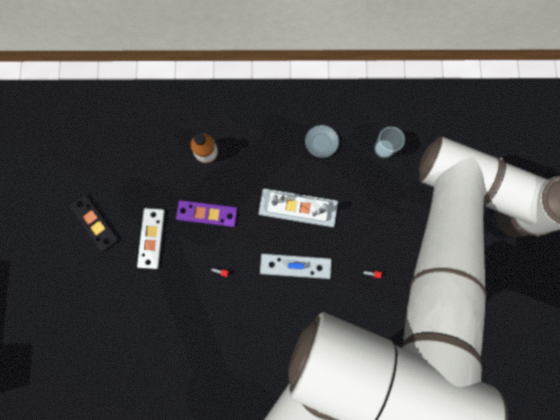

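```bash
python3 - <<'E'
from h import *
f=grab("scene");t=grab("top")
print("C",fit(f,"frame",.5235,-.3975,.15,bright,rad=8))
print("A",fit(f,"frame",.5245,.398,-.07,bright),fit(t,"frame",.5245,.398,-.07,bright))
C=cloud(f)
u,v,sc=215,205,8
im=zoom(f,u,v,95,70,sc)
drawframe(im,f,.6023,.0126,.02,-1.749,u,v,sc)
cv2.imwrite("pics/o8.png",im)
for uv in((267,238),(258,243),(250,250),(280,232)): print(uv,C[uv[1]-1:uv[1]+2,uv[0]-1:uv[0]+2,2].mean().round(4))
E
```

```text
C [ 0.52202726 -0.39791062  0.14671675  0.97982998]
A [ 0.5243006   0.39868699 -0.07684434  0.97930219] [ 0.5256297   0.39727888 -0.07545586  0.94388943]
(267, 238) 0.0272
(258, 243) 0.0286
(250, 250) 0.0325
(280, 232) 0.0358
```

View pics/o8.png

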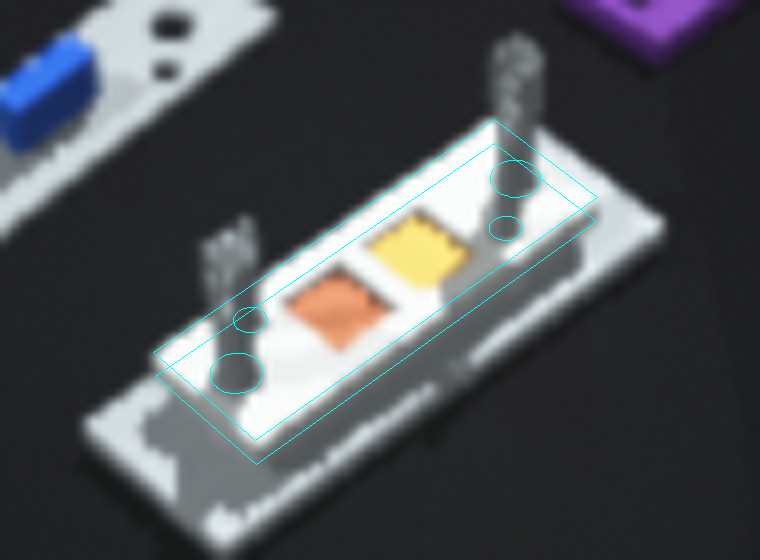

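```bash
python3 -m crank '[{"gripper":70,"offset":[-5,0,-45],"delta_rot":[0,0,-0.003]},{"gripper":70,"offset":[0,0,-45],"delta_rot":[0,0,0]},{"gripper":66,"offset":[0,0,-30],"delta_rot":[0,0,0]},{"gripper":66,"offset":[0,0,-20],"delta_rot":[0,0,0]},{"gripper":66,"offset":[0,0,0],"delta_rot":[0,0,0]},{"gripper":40,"offset":[0,0,0],"delta_rot":[0,0,0]},{"gripper":40,"offset":[0,0,0],"delta_rot":[0,0,0]},{"gripper":40,"offset":[0,0,0],"delta_rot":[0,0,0]},{"gripper":40,"offset":[0,0,0],"delta_rot":[0,0,0]}]'
python3 -c "
from h import *
st()
f=grab('scene');print(fit(f,'frame',.5225,-.3975,.15,bright,rad=8))
cv2.imwrite('pics/s9.png',zoom(f,70,280,120,90,6.5))"
```

```text
t: 11.7
tool_pos: [0.5247, -0.3977, 0.174]
tcp_rot: [[-0.988, -0.152, 0.003], [-0.152, 0.988, -0.001], [-0.003, -0.002, -1.0]]
contact_force: [1.3, 2.8, 5.7]
grip_width: 0.563
t 11.7 tcp [ 524.7 -397.7  174. ] grasp [ 525.1 -397.8   19. ] yaw_y 98.72 tilt [ 0.0027 -0.0012] F [1.3 2.8 5.7] w 48.1 q [-23.  38.  -9.   0. -43. -58.]
[ 0.52319715 -0.39439528  0.12288167  0.59726162]
```

View pics/s9.png

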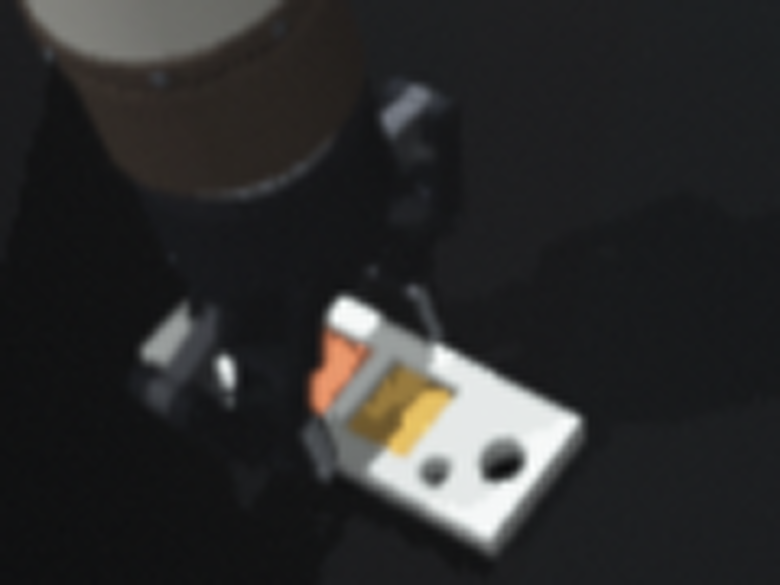

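```bash
python3 -m crank '[{"gripper":40,"offset":[0,0,40],"delta_rot":[0,0,0]},{"gripper":40,"offset":[0,0,50],"delta_rot":[0,0,0]},{"gripper":40,"offset":[0,0,40],"delta_rot":[0,0,0]},{"gripper":40,"offset":[7.9,41,0],"delta_rot":[0,0,0.124]},{"gripper":40,"offset":[7.9,41,0],"delta_rot":[0,0,0.124]},{"gripper":40,"offset":[7.9,41,0],"delta_rot":[0,0,0.124]},{"gripper":40,"offset":[7.9,41,0],"delta_rot":[0,0,0.124]},{"gripper":40,"offset":[7.9,41,0],"delta_rot":[0,0,0.124]},{"gripper":40,"offset":[7.9,41,0],"delta_rot":[0,0,0.124]},{"gripper":40,"offset":[7.9,41,0],"delta_rot":[0,0,0.124]},{"gripper":40,"offset":[7.9,41,0],"delta_rot":[0,0,0.124]},{"gripper":40,"offset":[7.9,41,0],"delta_rot":[0,0,0.124]},{"gripper":40,"offset":[7.5,41,0],"delta_rot":[0,0,0.125]},{"gripper":40,"offset":[0,0,0],"delta_rot":[0,0,0]},{"gripper":40,"offset":[0,0,0],"delta_rot":[0,0,0]}]'
cat > chk.py <<'E'
import sys
from h import *
s=st();p=s["tool_pos"];R=s["tcp_rot"]
off,h=float(sys.argv[1]),float(sys.argv[2])  # frame centre offset along length (mm), tcp height above underside
yaw=np.arctan2(R[1,1],R[0,1])-np.pi/2
f=grab("scene");u,v,sc=215,175,7.5
im=zoom(f,u,v,100,78,sc)
c=p[:2]+np.array([np.cos(yaw),np.sin(yaw)])*off/1000+np.array([-.0006,.0024])
drawframe(im,f,c[0],c[1],p[2]-h/1000,yaw,u,v,sc)
cv2.imwrite(sys.argv[3],im)
E
python3 chk.py -2.5 174 pics/o10.png
```

```text
t: 13.62
tool_pos: [0.6022, 0.0119, 0.3018]
tcp_rot: [[-0.178, -0.984, -0.001], [-0.984, 0.178, -0.0], [0.0, 0.001, -1.0]]
contact_force: [0.2, 0.0, -1.1]
grip_width: 0.568
t 13.62 tcp [602.2  11.9 301.8] grasp [602.   11.9 146.8] yaw_y 169.74 tilt [-0.0013 -0.0002] F [ 0.2  0.  -1.1] w 48.5 q [ 17.  25. -11.  -0. -54. -27.]
```

View pics/o10.png

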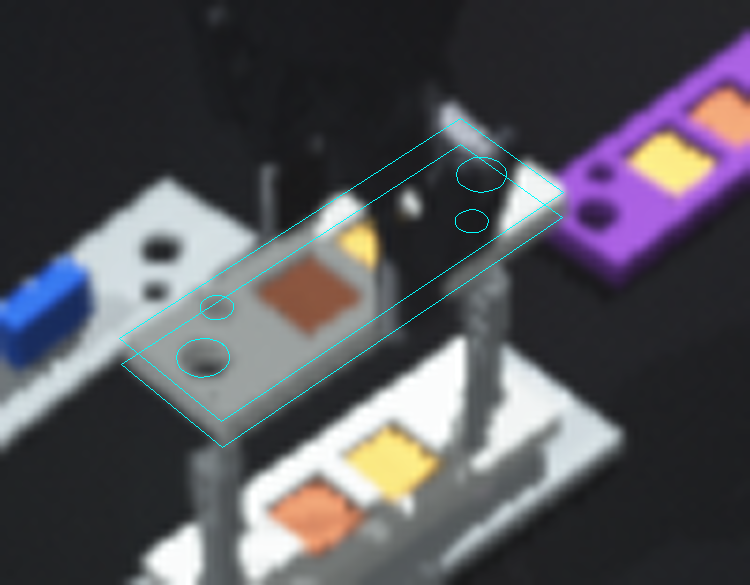

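```bash
python3 -m crank '[{"gripper":40,"offset":[0.8,0.5,-15],"delta_rot":[0,0,0]},{"gripper":40,"offset":[0,0,-14],"delta_rot":[0,0,0]},{"gripper":40,"offset":[0,0,-8],"delta_rot":[0,0,0]},{"gripper":40,"offset":[0,0,-4],"delta_rot":[0,0,0]},{"gripper":40,"offset":[0,0,0],"delta_rot":[0,0,0]}]'
python3 -c "
from h import *
st()"
```

```text
t: 14.3
tool_pos: [0.6034, 0.0119, 0.2605]
tcp_rot: [[-0.177, -0.984, -0.001], [-0.984, 0.177, -0.001], [0.001, 0.0, -1.0]]
contact_force: [2.0, -5.9, -2.9]
grip_width: 0.569
t 14.3 tcp [603.4  11.9 260.5] grasp [603.3  11.7 105.5] yaw_y 169.79 tilt [-0.0007 -0.0013] F [ 2.  -5.9 -2.9] w 48.6 q [ 16.  28. -13.   0. -49. -27.]
```

```bash
python3 -m crank '[{"gripper":40,"offset":[0.4,-1,0],"delta_rot":[0,0,0]},{"gripper":40,"offset":[0,0,-8],"delta_rot":[0,0,0]},{"gripper":40,"offset":[0,0,-8],"delta_rot":[0,0,0]},{"gripper":40,"offset":[0,0,0],"delta_rot":[0,0,0]}]'
python3 -c "
from h import *
st()"
```

```text
t: 14.8
tool_pos: [0.6035, 0.0113, 0.2438]
tcp_rot: [[-0.177, -0.984, -0.002], [-0.984, 0.177, -0.001], [0.001, 0.002, -1.0]]
contact_force: [0.4, -4.9, -2.3]
grip_width: 0.562
t 14.8 tcp [603.5  11.3 243.8] grasp [603.2  11.1  88.8] yaw_y 169.81 tilt [-0.0018 -0.001 ] F [ 0.4 -4.9 -2.3] w 48.0 q [ 16.  29. -14.   0. -47. -27.]
```

```bash
python3 -m crank '[{"gripper":40,"offset":[0,-1,0],"delta_rot":[0,0,0]},{"gripper":40,"offset":[0,0,-10],"delta_rot":[0,0,0]},{"gripper":40,"offset":[0,0,-10],"delta_rot":[0,0,0]},{"gripper":40,"offset":[0,0,-10],"delta_rot":[0,0,0]},{"gripper":40,"offset":[0,0,0],"delta_rot":[0,0,0]}]'
python3 -c "
from h import *
st()"
```

```text
t: 15.42
tool_pos: [0.6036, 0.0109, 0.2138]
tcp_rot: [[-0.177, -0.984, -0.002], [-0.984, 0.177, -0.0], [0.001, 0.002, -1.0]]
contact_force: [0.5, -1.9, -1.5]
grip_width: 0.569
t 15.43 tcp [603.6  10.9 213.8] grasp [603.3  10.8  58.8] yaw_y 169.79 tilt [-0.0019 -0.0002] F [ 0.5 -1.9 -1.5] w 48.6 q [ 16.  31. -15.  -0. -44. -27.]
```

```bash
python3 -m crank '[{"gripper":40,"offset":[0,0,-6],"delta_rot":[0,0,0]},{"gripper":40,"offset":[0,0,-2.5],"delta_rot":[0,0,0]},{"gripper":40,"offset":[0,0,0],"delta_rot":[0,0,0]}]'
python3 -c "
from h import *
st()"
```

```text
t: 15.8
tool_pos: [0.6037, 0.0108, 0.2064]
tcp_rot: [[-0.177, -0.984, -0.0], [-0.984, 0.177, 0.0], [-0.0, 0.0, -1.0]]
contact_force: [0.6, -1.7, -2.2]
grip_width: 0.563
t 15.8 tcp [603.7  10.8 206.4] grasp [603.6  10.8  51.4] yaw_y 169.78 tilt [-0.0003  0.0001] F [ 0.6 -1.7 -2.2] w 48.1 q [ 16.  32. -16.  -0. -43. -27.]
```

```bash
python3 -m crank '[{"gripper":52,"offset":[0,0,-0.5],"delta_rot":[0,0,0]},{"gripper":66,"offset":[0,0,0],"delta_rot":[0,0,0]},{"gripper":66,"offset":[0,0,0],"delta_rot":[0,0,0]},{"gripper":70,"offset":[0,0,45],"delta_rot":[0,0,0]},{"gripper":70,"offset":[0,0,55],"delta_rot":[0,0,0]},{"gripper":70,"offset":[-7.9,38.5,0],"delta_rot":[0,0,-0.147]},{"gripper":70,"offset":[-7.9,38.5,0],"delta_rot":[0,0,-0.147]},{"gripper":70,"offset":[-7.9,38.5,0],"delta_rot":[0,0,-0.147]},{"gripper":70,"offset":[-7.9,38.5,0],"delta_rot":[0,0,-0.147]},{"gripper":70,"offset":[-7.9,38.5,0],"delta_rot":[0,0,-0.147]},{"gripper":70,"offset":[-7.9,38.5,0],"delta_rot":[0,0,-0.147]},{"gripper":70,"offset":[-7.9,38.5,0],"delta_rot":[0,0,-0.147]},{"gripper":70,"offset":[-7.9,38.5,0],"delta_rot":[0,0,-0.147]},{"gripper":70,"offset":[-7.9,38.5,0],"delta_rot":[0,0,-0.147]},{"gripper":70,"offset":[-7.9,38.5,0],"delta_rot":[0,0,-0.147]},{"gripper":70,"offset":[0,0,0],"delta_rot":[0,0,0]},{"gripper":70,"offset":[0,0,0],"delta_rot":[0,0,0]}]'
python3 - <<'E'
from h import *
st();f=grab("scene");t=grab("top")
cv2.imwrite("pics/s11.png",zoom(f,150,90,270,210,2.9))
print("A",fit(f,"frame",.5245,.398,-.07,bright,rad=9))
E
```

```text
t: 17.92
tool_pos: [0.5246, 0.3955, 0.3061]
tcp_rot: [[-0.997, 0.076, -0.0], [0.076, 0.997, -0.0], [0.0, -0.0, -1.0]]
contact_force: [0.8, -0.2, 1.0]
grip_width: 0.819
t 17.93 tcp [524.6 395.5 306.1] grasp [524.6 395.4 151.1] yaw_y 85.62 tilt [-0.0004 -0.0003] F [ 0.8 -0.2  1. ] w 69.9 q [  51.   30.   -2.   -0.  -58. -145.]
A [ 0.5246432   0.39747403 -0.0723816   0.96654302]
```

View pics/s11.png

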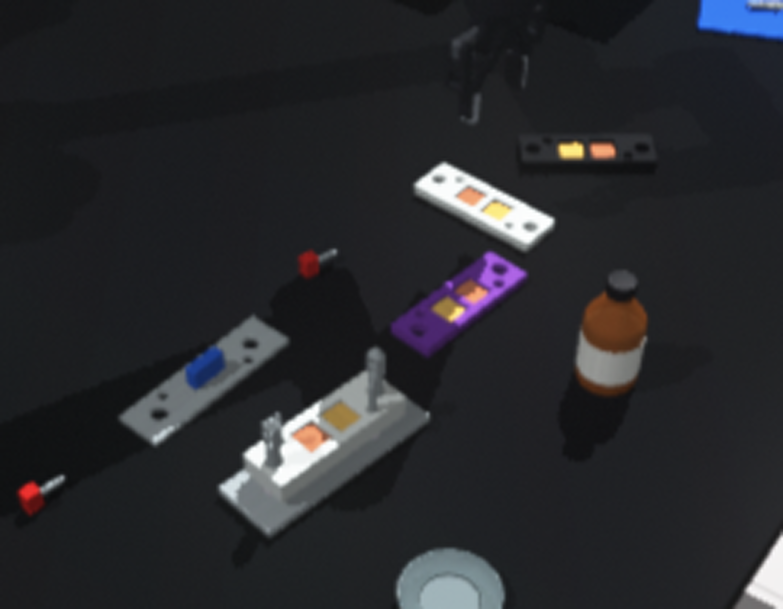

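```bash
python3 -m crank '[{"gripper":66,"offset":[0.6,0,-45],"delta_rot":[0,0,0.002]},{"gripper":66,"offset":[0,0,-45],"delta_rot":[0,0,0]},{"gripper":66,"offset":[0,0,-30],"delta_rot":[0,0,0]},{"gripper":66,"offset":[0,0,-13],"delta_rot":[0,0,0]},{"gripper":66,"offset":[0,0,0],"delta_rot":[0,0,0]},{"gripper":40,"offset":[0,0,0],"delta_rot":[0,0,0]},{"gripper":40,"offset":[0,0,0],"delta_rot":[0,0,0]},{"gripper":40,"offset":[0,0,0],"delta_rot":[0,0,0]},{"gripper":40,"offset":[0,0,0],"delta_rot":[0,0,0]}]'
python3 -c "
from h import *
st()"
```

```text
t: 19.15
tool_pos: [0.5259, 0.3963, 0.1754]
tcp_rot: [[-0.997, 0.075, 0.003], [0.075, 0.997, 0.002], [-0.003, 0.003, -1.0]]
contact_force: [-0.7, -0.4, 6.5]
grip_width: 0.565
t 19.15 tcp [525.9 396.3 175.4] grasp [526.3 396.7  20.4] yaw_y 85.72 tilt [0.0028 0.0024] F [-0.7 -0.4  6.5] w 48.2 q [  51.   38.   -8.    0.  -43. -145.]
```

```bash
python3 -m crank '[{"gripper":40,"offset":[0,0,40],"delta_rot":[0,0,0]},{"gripper":40,"offset":[0,0,50],"delta_rot":[0,0,0]},{"gripper":40,"offset":[0,0,40],"delta_rot":[0,0,0]},{"gripper":40,"offset":[7.8,-38.5,0],"delta_rot":[0,0,0.1468]},{"gripper":40,"offset":[7.8,-38.5,0],"delta_rot":[0,0,0.1468]},{"gripper":40,"offset":[7.8,-38.5,0],"delta_rot":[0,0,0.1468]},{"gripper":40,"offset":[7.8,-38.5,0],"delta_rot":[0,0,0.1468]},{"gripper":40,"offset":[7.8,-38.5,0],"delta_rot":[0,0,0.1468]},{"gripper":40,"offset":[7.8,-38.5,0],"delta_rot":[0,0,0.1468]},{"gripper":40,"offset":[7.8,-38.5,0],"delta_rot":[0,0,0.1468]},{"gripper":40,"offset":[7.8,-38.5,0],"delta_rot":[0,0,0.1468]},{"gripper":40,"offset":[7.8,-38.5,0],"delta_rot":[0,0,0.1468]},{"gripper":40,"offset":[7.5,-38.5,0],"delta_rot":[0,0,0.1468]},{"gripper":40,"offset":[0,0,0],"delta_rot":[0,0,0]},{"gripper":40,"offset":[0,0,0],"delta_rot":[0,0,0]}]'
python3 chk.py -0.9 175 pics/o12.png
```

```text
t: 21.02
tool_pos: [0.6028, 0.0109, 0.3031]
tcp_rot: [[-0.179, -0.984, -0.0], [-0.984, 0.179, 0.0], [-0.0, 0.0, -1.0]]
contact_force: [0.6, 0.4, -1.6]
grip_width: 0.56
t 21.02 tcp [602.8  10.9 303.1] grasp [602.8  10.9 148.1] yaw_y 169.71 tilt [-0.0002  0.0004] F [ 0.6  0.4 -1.6] w 47.9 q [ 16.  25. -11.  -0. -54. -27.]
```

View pics/o12.png

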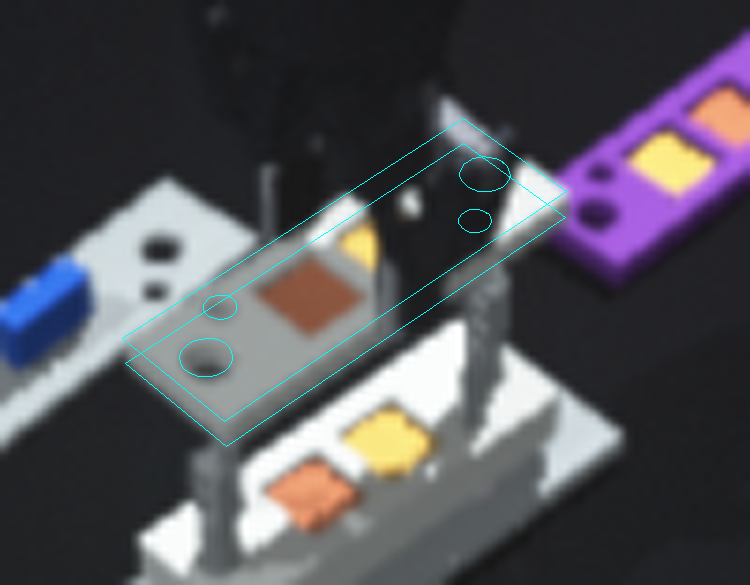

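```bash
python3 -m crank '[{"gripper":40,"offset":[0.8,-0.5,-15],"delta_rot":[0,0,0.001]},{"gripper":40,"offset":[0,0,-14],"delta_rot":[0,0,0]},{"gripper":40,"offset":[0,0,-8],"delta_rot":[0,0,0]},{"gripper":40,"offset":[0,0,-6],"delta_rot":[0,0,0]},{"gripper":40,"offset":[0,0,0],"delta_rot":[0,0,0]}]'
python3 -c "
from h import *
st()"
```

```text
t: 21.7
tool_pos: [0.6038, 0.0103, 0.2595]
tcp_rot: [[-0.176, -0.984, -0.001], [-0.984, 0.176, -0.0], [0.0, 0.001, -1.0]]
contact_force: [0.1, 0.2, -1.0]
grip_width: 0.562
t 21.7 tcp [603.8  10.3 259.5] grasp [603.6  10.2 104.5] yaw_y 169.84 tilt [-0.0013 -0.0003] F [ 0.1  0.2 -1. ] w 48.0 q [ 16.  28. -13.  -0. -49. -26.]
```

```bash
python3 -m crank '[{"gripper":40,"offset":[0,0,-6],"delta_rot":[0,0,0]},{"gripper":40,"offset":[0,0,-8],"delta_rot":[0,0,0]},{"gripper":40,"offset":[0,0,-8],"delta_rot":[0,0,0]},{"gripper":40,"offset":[0,0,0],"delta_rot":[0,0,0]}]'
python3 -c "
from h import *
st()"
```

```text
t: 22.2
tool_pos: [0.6036, 0.0102, 0.2371]
tcp_rot: [[-0.176, -0.984, -0.002], [-0.984, 0.176, -0.0], [0.001, 0.002, -1.0]]
contact_force: [-0.4, -1.4, -2.0]
grip_width: 0.565
t 22.2 tcp [603.6  10.2 237.1] grasp [603.3  10.1  82.1] yaw_y 169.84 tilt [-0.0018 -0.0003] F [-0.4 -1.4 -2. ] w 48.3 q [ 16.  29. -14.  -0. -46. -26.]
```

```bash
python3 -m crank '[{"gripper":40,"offset":[0,0,-8],"delta_rot":[0,0,0]},{"gripper":40,"offset":[0,0,-7],"delta_rot":[0,0,0]},{"gripper":40,"offset":[0,0,-4],"delta_rot":[0,0,0]},{"gripper":40,"offset":[0,0,0],"delta_rot":[0,0,0]}]'
python3 -c "
from h import *
st()"
```

```text
t: 22.7
tool_pos: [0.6037, 0.0102, 0.2194]
tcp_rot: [[-0.176, -0.984, -0.001], [-0.984, 0.176, -0.0], [0.001, 0.001, -1.0]]
contact_force: [-2.4, -1.6, 2.2]
grip_width: 0.565
t 22.7 tcp [603.7  10.2 219.4] grasp [603.6  10.1  64.4] yaw_y 169.86 tilt [-0.0008 -0.0004] F [-2.4 -1.6  2.2] w 48.2 q [ 16.  31. -15.   0. -44. -26.]
```

```bash
python3 -m crank '[{"gripper":52,"offset":[0,0,0],"delta_rot":[0,0,0]},{"gripper":66,"offset":[0,0,0],"delta_rot":[0,0,0]},{"gripper":66,"offset":[0,0,0],"delta_rot":[0,0,0]},{"gripper":70,"offset":[0,0,45],"delta_rot":[0,0,0]},{"gripper":70,"offset":[0,0,45],"delta_rot":[0,0,0]},{"gripper":60,"offset":[-38.4,2.1,0],"delta_rot":[0,0,0.024]},{"gripper":50,"offset":[-38.4,2.1,0],"delta_rot":[0,0,0.024]},{"gripper":40,"offset":[-38.4,2.1,0],"delta_rot":[0,0,0.025]},{"gripper":40,"offset":[-38.4,2,0],"delta_rot":[0,0,0.025]},{"gripper":40,"offset":[0,0,0],"delta_rot":[0,0,0]},{"gripper":40,"offset":[0,0,0],"delta_rot":[0,0,0]}]'
python3 - <<'E'
from h import *
st();f=grab("scene");t=grab("top")
cv2.imwrite("pics/s13.png",zoom(f,150,140,200,150,4))
cv2.imwrite("pics/t13.png",zoom(t,60,100,420,220,1.9))
print(fit(f,"cover",.4496,.0209,-1.65,bright,rad=6))
E
```

```text
t: 24.08
tool_pos: [0.4509, 0.0188, 0.3098]
tcp_rot: [[-0.079, -0.997, 0.002], [-0.997, 0.079, 0.001], [-0.001, -0.002, -1.0]]
contact_force: [0.5, 0.6, 0.9]
grip_width: 0.469
t 24.07 tcp [450.9  18.8 309.8] grasp [451.3  18.9 154.8] yaw_y 175.49 tilt [0.0021 0.0006] F [0.5 0.6 0.9] w 40.1 q [ 23.  11. -31.   0. -48. -28.]
[ 0.44969469  0.02089053 -1.64947824  0.98582595]
```

View pics/s13.png

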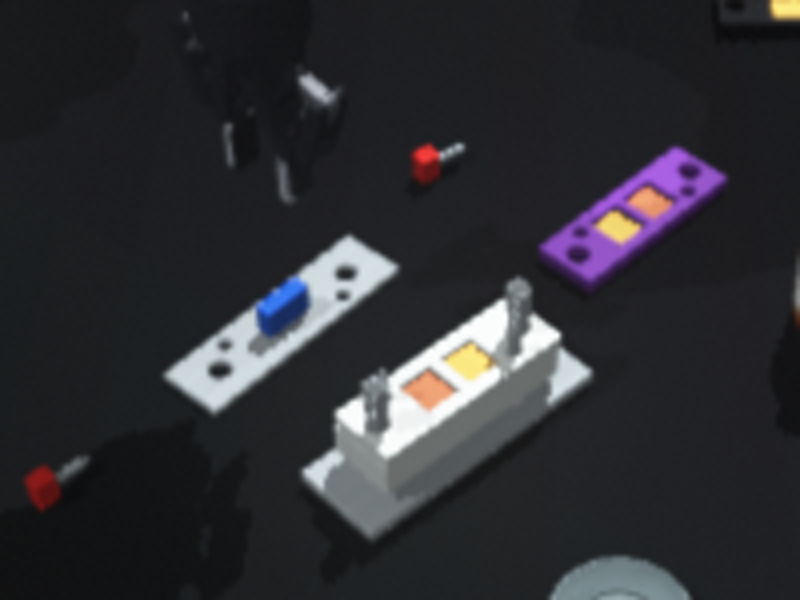

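View pics/t13.png

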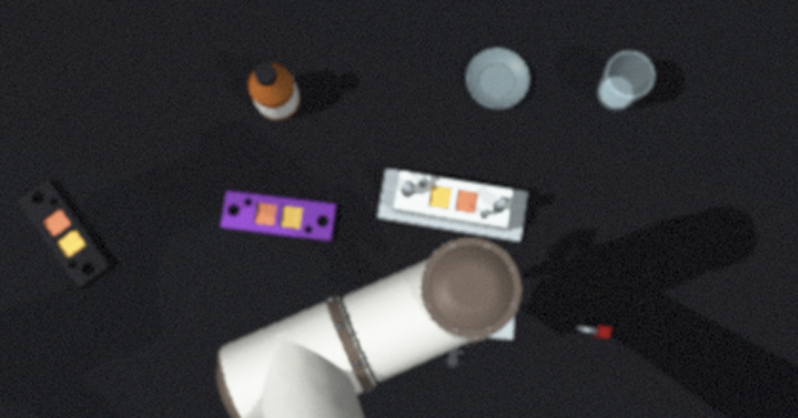

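```bash
python3 -m crank '[{"gripper":40,"offset":[-0.6,-0.3,-45],"delta_rot":[0,0,0]},{"gripper":36,"offset":[0,0,-45],"delta_rot":[0,0,0]},{"gripper":36,"offset":[0,0,-25],"delta_rot":[0,0,0]},{"gripper":36,"offset":[0,0,-10],"delta_rot":[0,0,0]},{"gripper":36,"offset":[0,0,0],"delta_rot":[0,0,0]},{"gripper":5,"offset":[0,0,0],"delta_rot":[0,0,0]},{"gripper":5,"offset":[0,0,0],"delta_rot":[0,0,0]},{"gripper":5,"offset":[0,0,0],"delta_rot":[0,0,0]},{"gripper":5,"offset":[0,0,0],"delta_rot":[0,0,0]}]' 80
python3 - <<'E'
from h import *
st();f=grab("scene")
print(fit(f,"cover",.4496,.0209,-1.65,bright,rad=6))
cv2.imwrite("pics/s14.png",zoom(f,180,150,100,100,6))
E
```

```text
t: 25.3
tool_pos: [0.4502, 0.0184, 0.1855]
tcp_rot: [[-0.079, -0.997, 0.003], [-0.997, 0.079, 0.001], [-0.001, -0.003, -1.0]]
contact_force: [-0.7, -0.1, 6.9]
grip_width: 0.141
t 25.3 tcp [450.2  18.4 185.5] grasp [450.7  18.6  30.5] yaw_y 175.49 tilt [0.0028 0.0009] F [-0.7 -0.1  6.9] w 12.1 q [ 23.  23. -39.   0. -28. -28.]
[ 0.4497618   0.02168347 -1.64432316  0.72597396]
```

View pics/s14.png

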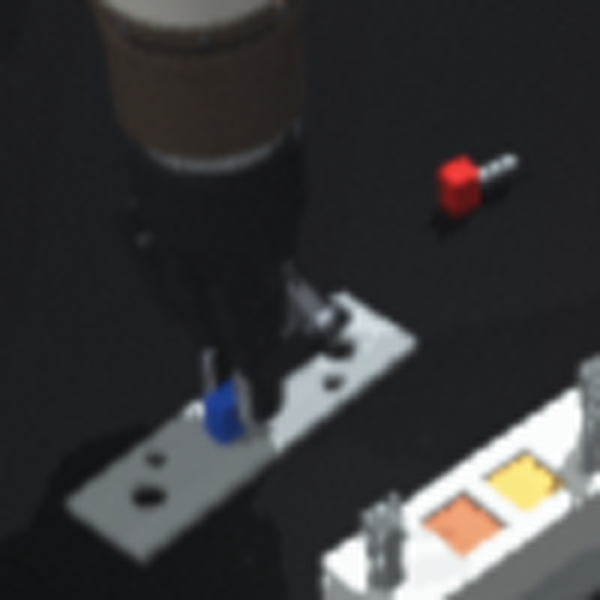

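```bash
python3 -m crank '[{"gripper":5,"offset":[0,0,40],"delta_rot":[0,0,0]},{"gripper":5,"offset":[0,0,50],"delta_rot":[0,0,0]},{"gripper":5,"offset":[0,0,40],"delta_rot":[0,0,0]},{"gripper":5,"offset":[30.6,-1.9,0],"delta_rot":[0,0,-0.02]},{"gripper":5,"offset":[30.6,-1.9,0],"delta_rot":[0,0,-0.02]},{"gripper":5,"offset":[30.6,-1.9,0],"delta_rot":[0,0,-0.02]},{"gripper":5,"offset":[30.6,-1.8,0],"delta_rot":[0,0,-0.02]},{"gripper":5,"offset":[30.6,-1.8,0],"delta_rot":[0,0,-0.0186]},{"gripper":5,"offset":[0,0,0],"delta_rot":[0,0,0]},{"gripper":5,"offset":[0,0,0],"delta_rot":[0,0,0]}]'
sed -i 's/drawframe(im,f,c\[0\],c\[1\],p\[2\]-h\/1000,yaw,u,v,sc)/drawframe(im,f,c[0],c[1],p[2]-h\/1000-(.006 if len(sys.argv)>4 else 0),yaw,u,v,sc,L=180 if len(sys.argv)>4 else 152)/' chk.py
python3 chk.py 0.4 185.5 pics/o15.png cover
```

```text
t: 26.6
tool_pos: [0.6018, 0.0088, 0.3134]
tcp_rot: [[-0.177, -0.984, -0.002], [-0.984, 0.177, 0.0], [0.0, 0.002, -1.0]]
contact_force: [0.3, -0.5, -2.5]
grip_width: 0.141
t 26.6 tcp [601.8   8.8 313.4] grasp [601.5   8.8 158.4] yaw_y 169.79 tilt [-0.0024  0.0001] F [ 0.3 -0.5 -2.5] w 12.0 q [ 16.  24. -10.  -0. -56. -26.]
```

View pics/o15.png

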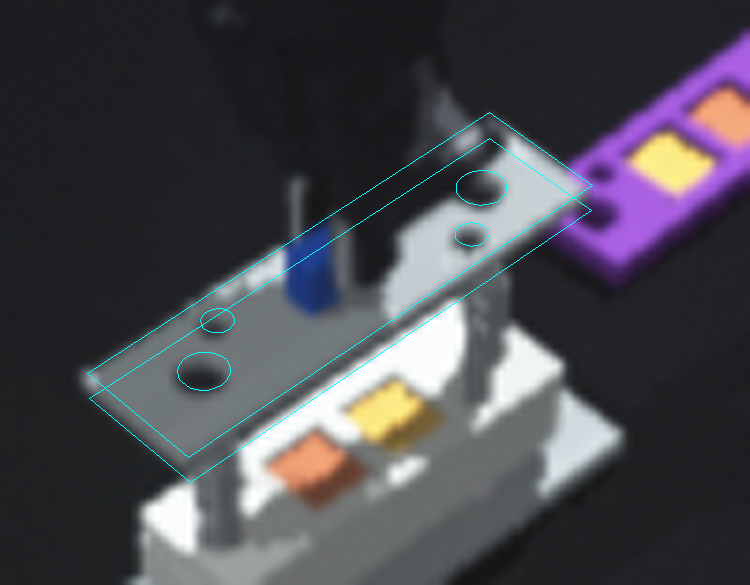

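```bash
python3 -m crank '[{"gripper":5,"offset":[1.3,0.2,-15],"delta_rot":[0,0,0]},{"gripper":5,"offset":[0,0,-12],"delta_rot":[0,0,0]},{"gripper":5,"offset":[0,0,-6],"delta_rot":[0,0,0]},{"gripper":5,"offset":[0,0,-5],"delta_rot":[0,0,0]},{"gripper":5,"offset":[0,0,0],"delta_rot":[0,0,0]}]'
python3 -c "
from h import *
st()"
```

```text
t: 27.28
tool_pos: [0.6039, 0.0091, 0.2758]
tcp_rot: [[-0.177, -0.984, -0.001], [-0.984, 0.177, -0.0], [0.0, 0.001, -1.0]]
contact_force: [-0.4, -0.4, -1.6]
grip_width: 0.141
t 27.27 tcp [603.9   9.1 275.8] grasp [603.8   9.1 120.8] yaw_y 169.81 tilt [-0.0008 -0.0002] F [-0.4 -0.4 -1.6] w 12.1 q [ 16.  27. -12.   0. -51. -26.]
```

```bash
python3 -m crank '[{"gripper":5,"offset":[-0.3,0.2,-8],"delta_rot":[0,0,0]},{"gripper":5,"offset":[0,0,-8],"delta_rot":[0,0,0]},{"gripper":5,"offset":[0,0,0],"delta_rot":[0,0,0]}]'
python3 -c "
from h import *
st()"
python3 -m crank '[{"gripper":5,"offset":[0,0,-8],"delta_rot":[0,0,0]},{"gripper":5,"offset":[0,0,-7],"delta_rot":[0,0,0]},{"gripper":5,"offset":[0,0,-2.5],"delta_rot":[0,0,0]},{"gripper":5,"offset":[0,0,0],"delta_rot":[0,0,0]}]'
python3 -c "
from h import *
st()"
```

```text
t: 27.65
tool_pos: [0.6035, 0.0093, 0.2593]
tcp_rot: [[-0.177, -0.984, -0.002], [-0.984, 0.177, -0.0], [0.001, 0.001, -1.0]]
contact_force: [-0.8, -1.2, -2.6]
grip_width: 0.144
t 27.65 tcp [603.5   9.3 259.3] grasp [603.2   9.2 104.3] yaw_y 169.81 tilt [-0.0015 -0.0004] F [-0.8 -1.2 -2.6] w 12.3 q [ 16.  28. -13.  -0. -49. -26.]
t: 28.15
tool_pos: [0.6037, 0.0093, 0.2424]
tcp_rot: [[-0.177, -0.984, -0.001], [-0.984, 0.177, -0.0], [0.0, 0.0, -1.0]]
contact_force: [0.6, 0.2, -2.5]
grip_width: 0.142
t 28.15 tcp [603.7   9.3 242.4] grasp [603.6   9.3  87.4] yaw_y 169.82 tilt [-0.0005 -0.0002] F [ 0.6  0.2 -2.5] w 12.1 q [ 16.  29. -14.   0. -47. -26.]
```

```bash
python3 -m crank '[{"gripper":5,"offset":[0,0,-1.5],"delta_rot":[0,0,0]},{"gripper":5,"offset":[0,0,0],"delta_rot":[0,0,0]},{"gripper":20,"offset":[0,0,0],"delta_rot":[0,0,0]},{"gripper":36,"offset":[0,0,0],"delta_rot":[0,0,0]},{"gripper":36,"offset":[0,0,0],"delta_rot":[0,0,0]},{"gripper":36,"offset":[0,0,40],"delta_rot":[0,0,0]},{"gripper":36,"offset":[0,0,50],"delta_rot":[0,0,0]},{"gripper":36,"offset":[-40,0,0],"delta_rot":[0,0,0]},{"gripper":36,"offset":[-40,-30,0],"delta_rot":[0,0,0]},{"gripper":36,"offset":[-40,-40,0],"delta_rot":[0,0,0]},{"gripper":36,"offset":[0,0,0],"delta_rot":[0,0,0]},{"gripper":36,"offset":[0,0,0],"delta_rot":[0,0,0]}]'
python3 - <<'E'
from h import *
st();f=grab("scene");t=grab("top")
im=zoom(f,150,150,200,150,4)
cv2.imwrite("pics/s16.png",im)
im=zoom(f,215,175,100,78,7.5); drawframe(im,f,.6023,.0126,.05,-1.749,215,175,7.5,L=180); cv2.imwrite("pics/o16.png",im)
for nm,g in(("s",f),("t",t)):
    m=red(g["color"]);n,l,sx,c=cv2.connectedComponentsWithStats(m.astype(np.uint8)); print(nm,[(sx[i,4],c[i].round(1).tolist()) for i in range(1,n) if sx[i,4]>5])
cv2.imwrite("pics/t16.png",zoom(t,190,180,210,120,3.8))
E
```

```text
t: 29.65
tool_pos: [0.484, -0.0607, 0.3318]
tcp_rot: [[-0.177, -0.984, 0.002], [-0.984, 0.177, 0.0], [-0.0, -0.002, -1.0]]
contact_force: [0.1, -0.1, -0.2]
grip_width: 0.421
t 29.65 tcp [484.  -60.7 331.8] grasp [484.2 -60.7 176.8] yaw_y 169.8 tilt [0.0017 0.0001] F [ 0.1 -0.1 -0.2] w 36.0 q [ 12.  13. -24.   0. -53. -22.]
s [(np.int32(6), [437.8, 2.0]), (np.int32(21), [441.5, 4.1]), (np.int32(29), [463.7, 6.8]), (np.int32(9), [503.2, 9.8]), (np.int32(7), [429.3, 9.6]), (np.int32(7), [436.3, 14.3]), (np.int32(34), [461.1, 17.0]), (np.int32(10), [500.1, 18.1]), (np.int32(6), [434.8, 18.8]), (np.int32(7), [488.6, 26.0]), (np.int32(7), [493.1, 33.6]), (np.int32(7), [425.6, 43.6]), (np.int32(9), [413.9, 45.4]), (np.int32(24), [495.2, 50.6]), (np.int32(6), [488.7, 57.2]), (np.int32(13), [493.7, 56.5]), (np.int32(7), [357.0, 139.0]), (np.int32(35), [255.8, 179.3]), (np.int32(134), [358.2, 199.2]), (np.int32(28), [369.5, 198.6]), (np.int32(46), [159.5, 259.9])]
t [(np.int32(15), [64.0, 54.4]), (np.int32(35), [186.0, 54.1]), (np.int32(7), [196.0, 54.1]), (np.int32(44), [309.5, 53.8]), (np.int32(10), [425.4, 53.5]), (np.int32(22), [435.2, 53.4]), (np.int32(106), [259.7, 57.3]), (np.int32(115), [376.7, 57.4]), (np.int32(69), [20.9, 58.6]), (np.int32(135), [138.0, 58.1]), (np.int32(12), [229.7, 58.4]), (np.int32(8), [467.9, 57.9]), (np.int32(99), [496.0, 57.4]), (np.int32(11), [176.0, 59.0]), (np.int32(8), [186.5, 59.0]), (np.int32(9), [192.8, 140.4]), (np.int32(103), [207.4, 146.7]), (np.int32(52), [377.5, 274.3])]
```

View pics/s16.png

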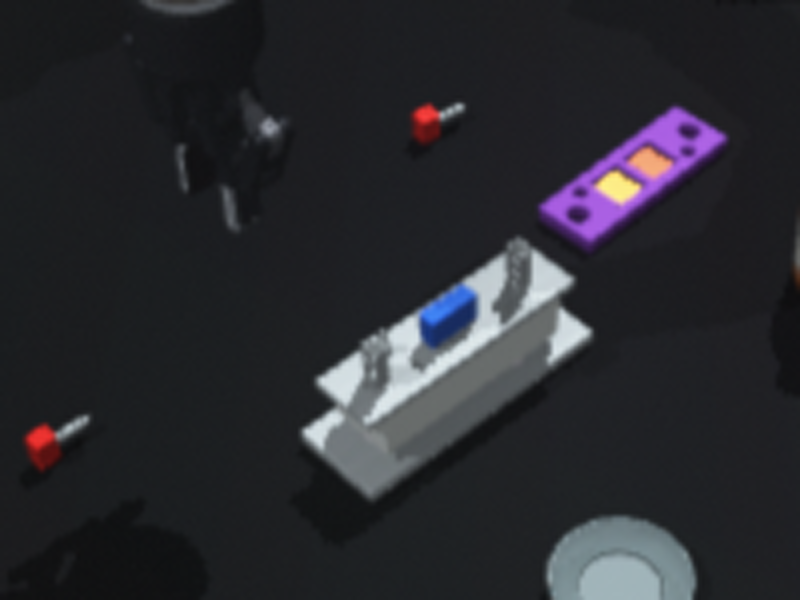

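View pics/o16.png

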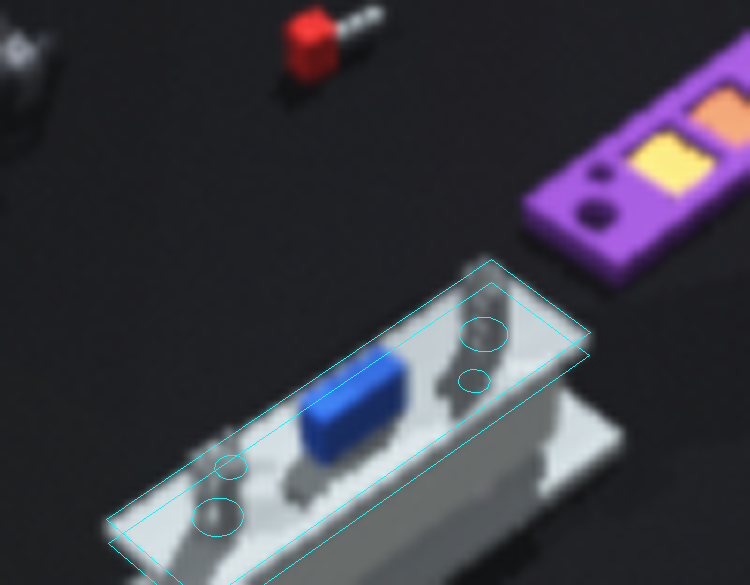

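View pics/t16.png

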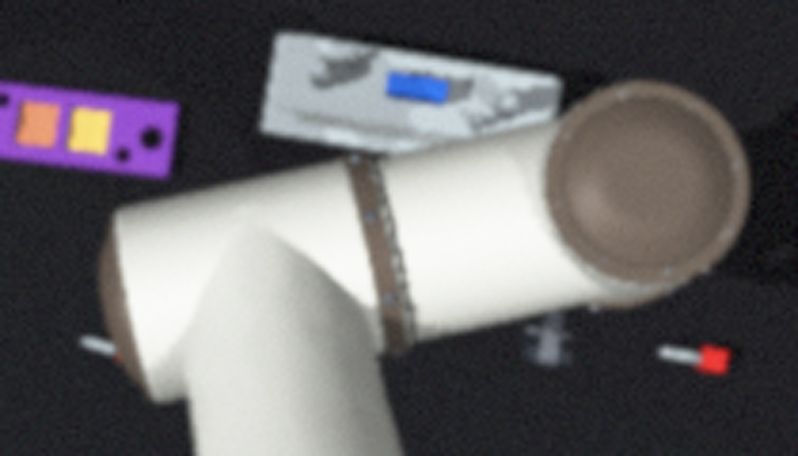

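```bash
cat > pinfit.py <<'E'
from h import *
def run(f,x0,dbg=None,z0=0.0,SS=10,thr=50,fixed=None):
    def parts(p):
        w=carpts(*p)
        A=np.linspace(0,6.283,9)[:-1]
        rod=[w(x,3*np.cos(a),z0*1000+11+3*np.sin(a)) for a in A for x in(8,30)]+[w(36,1.2*np.cos(a),z0*1000+11+1.2*np.sin(a)) for a in A]
        return [corners("head",p[0],p[1],p[2],z0),np.array(rod)]
    c=np.vstack([proj(f,P) for P in parts(x0)]); u0,v0=np.floor(c.min(0)-6).astype(int);u1,v1=np.ceil(c.max(0)+6).astype(int)
    big=cv2.resize(f["color"][v0:v1,u0:u1],None,fx=SS,fy=SS,interpolation=cv2.INTER_CUBIC)
    mk=(big.max(-1)>thr).astype(np.uint8)
    b=big.astype(int); rd=((b[...,0]>1.7*np.maximum(b[...,1],b[...,2]))&(b[...,0]>thr)).astype(np.uint8)
    n,l,s_,_=cv2.connectedComponentsWithStats(mk|rd); mk=(l==1+np.argmax(s_[1:,4])).astype(np.uint8); rd&=mk
    def ren(p):
        o=[]
        for P in parts(p):
            r=np.zeros_like(mk); q=(proj(f,P)-[u0,v0]+.5)*SS-.5
            cv2.fillConvexPoly(r,np.round(cv2.convexHull(q.astype(np.float32))*16).astype(np.int32),1,shift=4); o.append(r)
        return o
    def cost(p):
        h,r=ren(p); a=h|r
        return 2-(a&mk).sum()/(a|mk).sum()-(h&rd).sum()/(h|rd).sum()
    p=np.array(x0,float)
    for d in(.006,.002):
        r=minimize(cost,p,method="Nelder-Mead",options=dict(initial_simplex=[p,p+[d,0,0],p+[0,d,0],p+[0,0,d*40]],xatol=1e-5,fatol=1e-5,maxiter=300)); p=r.x
    if dbg:
        o=big[:,:,::-1].copy()
        for r_ in ren(p): c,_=cv2.findContours(r_,0,1); cv2.drawContours(o,c,-1,(0,255,0),1)
        cv2.imwrite(dbg,o[:590,:790])
    return np.r_[p,2-r.fun]
if __name__=="__main__":
    f=grab("scene");t=grab("top")
    print("p1 s",run(f,[.432,.204,1.3],"pics/p1s.png").round(4))
    print("p2 s",run(f,[.426,-.188,1.35],"pics/p2s.png").round(4))
    print("p2 t",run(t,[.426,-.188,1.35],"pics/p2t.png").round(4))
    t["color"]=cv2.imread("pics/top0.png")[:,:,::-1]
    print("p1 t0",run(t,[.432,.204,1.3],"pics/p1t.png").round(4))
E
python3 pinfit.py; python3 -c "
import cv2,numpy as np
a=[cv2.resize(cv2.imread(f'pics/{n}.png'),(390,290)) for n in('p1s','p2s','p2t','p1t')]
cv2.imwrite('pics/pp.png',np.vstack([np.hstack(a[:2]),np.hstack(a[2:])]))"
```

```text
p1 s [0.4335 0.2035 1.2762 1.6712]
p2 s [ 0.4261 -0.1894  1.4074  1.7098]
p2 t [ 0.4254 -0.1905  1.2586  1.2532]
p1 t0 [0.4343 0.2027 1.4047 1.2461]
```

View pics/pp.png

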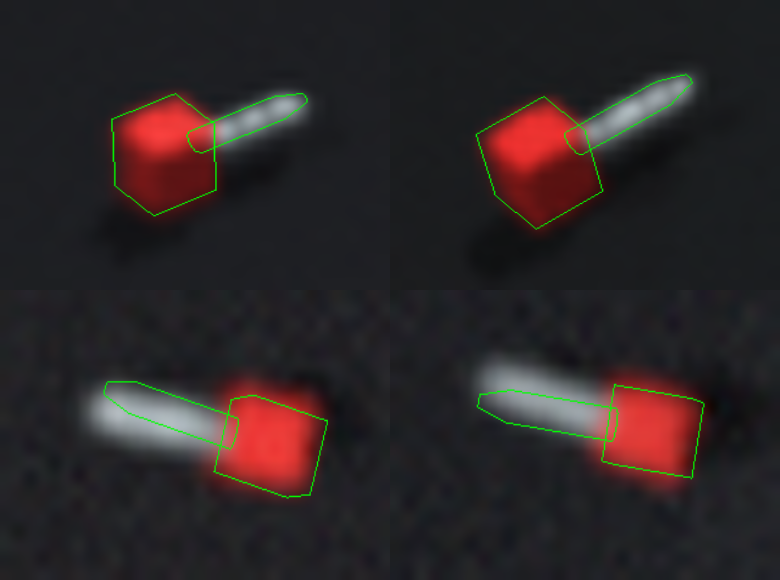

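```bash
python3 -m crank '[{"gripper":40,"offset":[-14.5,-33.5,-20],"delta_rot":[0,0,0.0035]},{"gripper":40,"offset":[-14.5,-33.5,-30],"delta_rot":[0,0,0.0035]},{"gripper":40,"offset":[-14.5,-33.5,-30],"delta_rot":[0,0,0.0035]},{"gripper":40,"offset":[-14.3,-33.6,-30],"delta_rot":[0,0,0.0035]},{"gripper":40,"offset":[0,0,-15],"delta_rot":[0,0,0]},{"gripper":40,"offset":[0,0,0],"delta_rot":[0,0,0]},{"gripper":40,"offset":[0,0,0],"delta_rot":[0,0,0]}]' 60
python3 - <<'E'
from h import *
import pinfit
st();f=grab("scene")
print(pinfit.run(f,[.4261,-.1894,1.407]).round(4))
E
```

```text
t: 30.72
tool_pos: [0.4268, -0.1944, 0.2066]
tcp_rot: [[-0.162, -0.987, 0.001], [-0.987, 0.162, -0.0], [0.0, -0.001, -1.0]]
contact_force: [0.3, 0.1, -0.1]
grip_width: 0.468
t 30.73 tcp [ 426.8 -194.4  206.6] grasp [ 426.9 -194.5   51.6] yaw_y 170.68 tilt [ 0.001  -0.0003] F [ 0.3  0.1 -0.1] w 40.0 q [ -5.  22. -35.   0. -33.  -5.]
[ 0.427  -0.1906  1.3922  1.0268]
```

```bash
python3 -m crank '[{"gripper":36,"offset":[-0.5,-0.3,-20],"delta_rot":[0,0,0]},{"gripper":34,"offset":[0,0,-10],"delta_rot":[0,0,0]},{"gripper":34,"offset":[0,0,0],"delta_rot":[0,0,0]},{"gripper":6,"offset":[0,0,0],"delta_rot":[0,0,0]},{"gripper":6,"offset":[0,0,0],"delta_rot":[0,0,0]},{"gripper":6,"offset":[0,0,0],"delta_rot":[0,0,0]},{"gripper":6,"offset":[0,0,0],"delta_rot":[0,0,0]}]' 60
python3 - <<'E'
from h import *
st();f=grab("scene")
cv2.imwrite("pics/s17.png",zoom(f,120,210,80,70,8))
E
```

```text
t: 31.65
tool_pos: [0.4258, -0.1951, 0.1769]
tcp_rot: [[-0.163, -0.987, 0.002], [-0.987, 0.163, -0.0], [0.0, -0.002, -1.0]]
contact_force: [-1.2, 1.3, 6.7]
grip_width: 0.147
t 31.65 tcp [ 425.8 -195.1  176.9] grasp [ 426.  -195.1   21.9] yaw_y 170.64 tilt [ 0.0015 -0.0003] F [-1.2  1.3  6.7] w 12.6 q [ -5.  25. -37.   0. -28.  -5.]
```

View pics/s17.png

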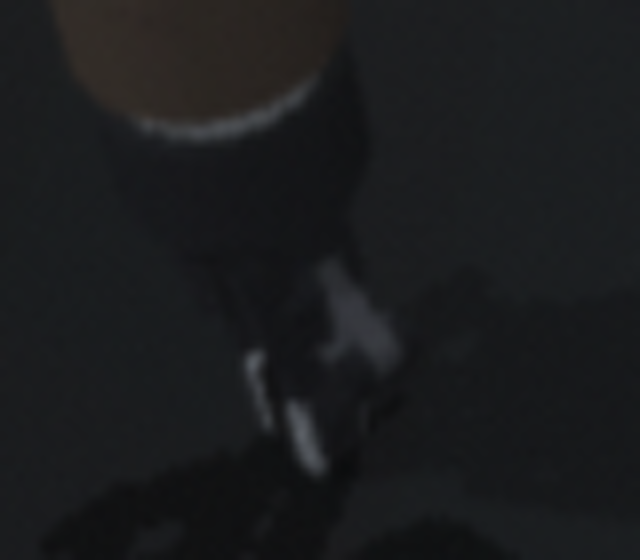

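```bash
python3 -m crank '[{"gripper":6,"offset":[0,0,35],"delta_rot":[0,0,0]},{"gripper":6,"offset":[0,0,45],"delta_rot":[0,0,0]},{"gripper":6,"offset":[0,0,10],"delta_rot":[0,0,0]},{"gripper":6,"offset":[31.1,16.2,0],"delta_rot":[0,0,-0.003]},{"gripper":6,"offset":[31.1,16.2,0],"delta_rot":[0,0,-0.003]},{"gripper":6,"offset":[31.1,16.2,0],"delta_rot":[0,0,-0.003]},{"gripper":6,"offset":[31.1,16.2,0],"delta_rot":[0,0,-0.003]},{"gripper":6,"offset":[31.1,16.2,0],"delta_rot":[0,0,-0.0023]},{"gripper":6,"offset":[0,0,0],"delta_rot":[0,0,0]},{"gripper":6,"offset":[0,0,0],"delta_rot":[0,0,0]}]'
python3 - <<'E'
from h import *
st();f=grab("scene")
cv2.imwrite("pics/s18.png",zoom(f,200,180,100,75,8))
E
```

```text
t: 32.95
tool_pos: [0.58, -0.1141, 0.2649]
tcp_rot: [[-0.178, -0.984, -0.003], [-0.984, 0.178, 0.0], [0.0, 0.003, -1.0]]
contact_force: [0.5, -0.2, -0.7]
grip_width: 0.143
t 32.95 tcp [ 580.  -114.1  264.9] grasp [ 579.6 -114.1  109.9] yaw_y 169.77 tilt [-0.003   0.0003] F [ 0.5 -0.2 -0.7] w 12.2 q [  5.  26. -15.  -0. -49. -15.]
```

View pics/s18.png

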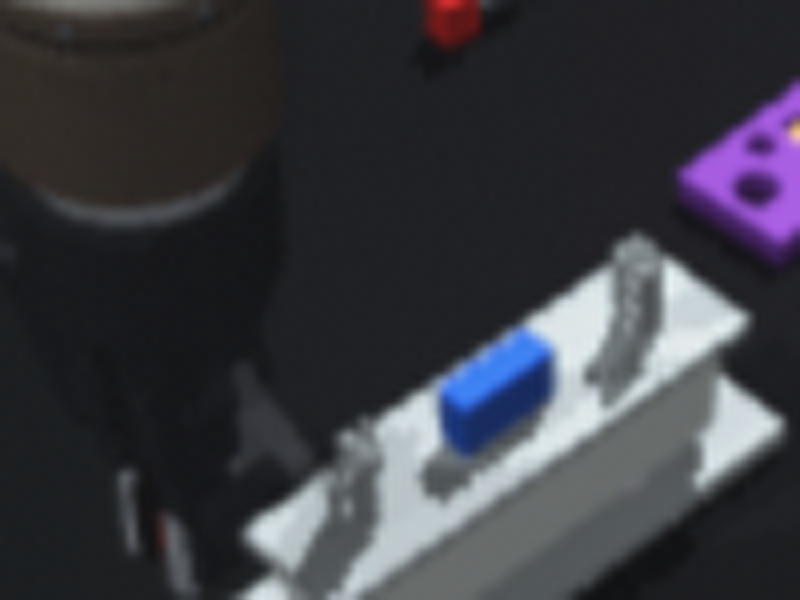

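```bash
python3 -m crank '[{"gripper":6,"offset":[0.8,0.2,-12],"delta_rot":[0,0,0]},{"gripper":6,"offset":[0,0,-13],"delta_rot":[0,0,0]},{"gripper":6,"offset":[0,0,0],"delta_rot":[0,0,0]},{"gripper":6,"offset":[0,0,0],"delta_rot":[0,0,0]}]'
python3 - <<'E'
from h import *
s=st();f=grab("scene")
u,v,sc=205,190,10
im=zoom(f,u,v,75,58,sc)
# predicted pin
p=s["tool_pos"]+np.array([-.0006,.0024,0]); ax=np.array([.178,.984]); hc=p[:2]+ax*.0034; zb=p[2]-.1769
for k in(8,36):
    q=proj(f,[*(hc+ax*k/1000),zb+.011])[0]; cv2.circle(im,tuple(int(a) for a in (q-[u,v]+.5)*sc),4,(0,255,0),1)
w=carpts(.6023,.0126,-1.749)
for px in (67,57):
    q=proj(f,w(px,0,73))[0]; cv2.circle(im,tuple(int(a) for a in (q-[u,v]+.5)*sc),5,(0,0,255),1)
cv2.imwrite("pics/s19.png",im)
E
```

```text
t: 33.5
tool_pos: [0.5817, -0.114, 0.2411]
tcp_rot: [[-0.177, -0.984, -0.0], [-0.984, 0.177, -0.0], [0.0, 0.0, -1.0]]
contact_force: [0.3, 0.1, -0.0]
grip_width: 0.151
t 33.5 tcp [ 581.7 -114.   241.1] grasp [ 581.7 -114.    86.1] yaw_y 169.8 tilt [-0.0002 -0.0002] F [ 0.3  0.1 -0. ] w 12.9 q [  5.  28. -16.   0. -46. -15.]
```

View pics/s19.png

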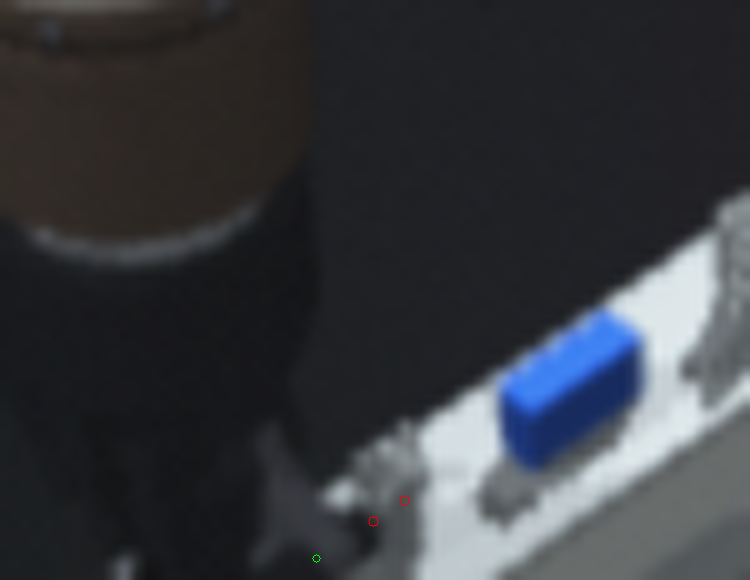

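```bash
python3 -m crank '[{"gripper":6,"offset":[0,0,-1.2],"delta_rot":[0,0,0]},{"gripper":6,"offset":[0,0,0],"delta_rot":[0,0,0]}]'
cat > pinview.py <<'E'
import sys
from h import *
s=st();f=grab("scene")
u,v,sc=int(sys.argv[2]),int(sys.argv[3]),12
im=zoom(f,u,v,64,48,sc)
sg=float(sys.argv[4])  # +1: rod along +axis (y end -), -1 other
along=float(sys.argv[5]); h=float(sys.argv[6])
p=s["tool_pos"]+np.array([-.0006,.0024,0]); ax=np.array([.177,.984])*sg; hc=p[:2]+ax*along/1000; zb=p[2]-h/1000
Q=[proj(f,[*(hc+ax*k/1000),zb+.011])[0] for k in(8,36)]
T=lambda q:tuple(int(a) for a in (q-[u,v]+.5)*sc)
cv2.line(im,T(Q[0]),T(Q[1]),(0,255,0),1)
w=carpts(.6023,.0126,-1.749)
for px in (67,-67):
    for dz in(-4.5,4.5): 
        cv2.circle(im,T(proj(f,w(px,0,73+dz))[0]),3,(0,0,255),1)
cv2.imwrite(sys.argv[1],im)
E
python3 pinview.py pics/s20.png 205 225 1 3.4 176.9
```

```text
t: 33.8
tool_pos: [0.5817, -0.1138, 0.2402]
tcp_rot: [[-0.177, -0.984, 0.0], [-0.984, 0.177, 0.0], [-0.0, -0.0, -1.0]]
contact_force: [-0.0, -0.6, -0.5]
grip_width: 0.144
t 33.8 tcp [ 581.7 -113.8  240.2] grasp [ 581.7 -113.8   85.2] yaw_y 169.8 tilt [0.0003 0.    ] F [-0.  -0.6 -0.5] w 12.3 q [  5.  28. -16.  -0. -46. -15.]
```

View pics/s20.png

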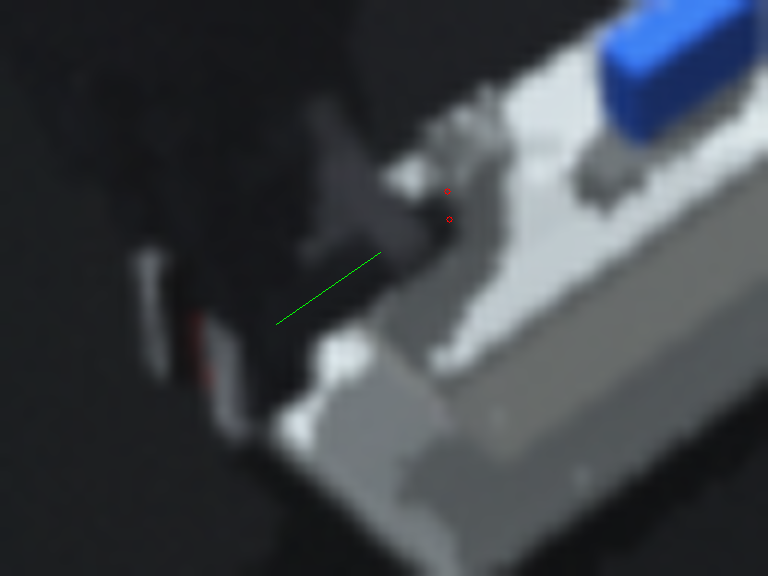

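```bash
python3 -m crank '[{"gripper":6,"offset":[1.1,5.9,0],"delta_rot":[0,0,0]},{"gripper":6,"offset":[1.1,5.9,0],"delta_rot":[0,0,0]},{"gripper":6,"offset":[1.0,5.9,0],"delta_rot":[0,0,0]},{"gripper":6,"offset":[1.1,5.9,0],"delta_rot":[0,0,0]},{"gripper":6,"offset":[0,0,0],"delta_rot":[0,0,0]}]'
python3 -c "
from h import *
st()"
```

```text
t: 34.48
tool_pos: [0.5861, -0.0897, 0.24]
tcp_rot: [[-0.176, -0.984, 0.0], [-0.984, 0.176, 0.0], [-0.0, -0.0, -1.0]]
contact_force: [0.2, 0.1, -0.6]
grip_width: 0.148
t 34.48 tcp [586.1 -89.7 240. ] grasp [586.1 -89.7  85. ] yaw_y 169.84 tilt [0.0001 0.    ] F [ 0.2  0.1 -0.6] w 12.7 q [  7.  28. -16.   0. -46. -17.]
```

```bash
python3 -m crank '[{"gripper":6,"offset":[1.0,5.9,0],"delta_rot":[0,0,0]},{"gripper":6,"offset":[1.0,5.9,0],"delta_rot":[0,0,0]},{"gripper":6,"offset":[0.7,4,0],"delta_rot":[0,0,0]},{"gripper":6,"offset":[0,0,0],"delta_rot":[0,0,0]}]'
python3 pinview.py pics/s21.png 205 215 1 3.4 176.9
```

```text
t: 34.98
tool_pos: [0.5887, -0.0741, 0.24]
tcp_rot: [[-0.177, -0.984, 0.0], [-0.984, 0.177, 0.0], [-0.0, -0.0, -1.0]]
contact_force: [-0.7, 0.9, -0.8]
grip_width: 0.147
t 34.98 tcp [588.7 -74.1 240. ] grasp [588.7 -74.1  85. ] yaw_y 169.82 tilt [0. 0.] F [-0.7  0.9 -0.8] w 12.5 q [  8.  28. -16.  -0. -46. -19.]
```

View pics/s21.png

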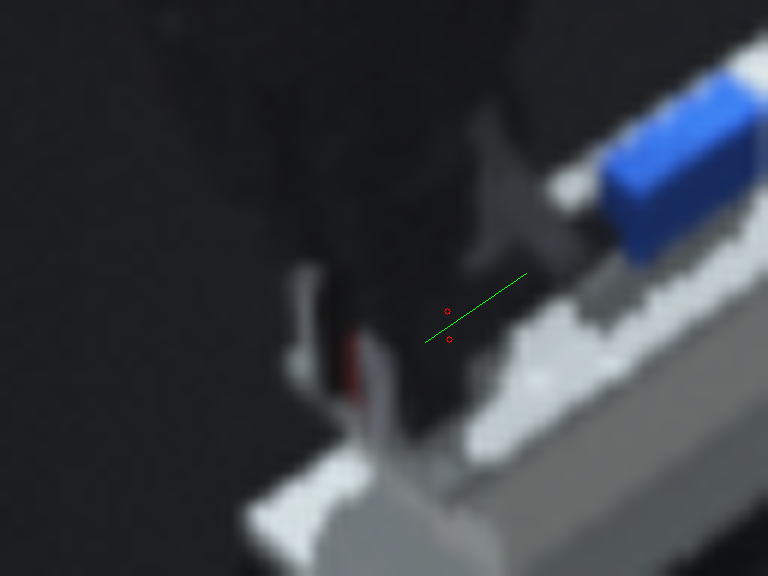

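```bash
python3 -m crank '[{"gripper":6,"offset":[0.5,2.5,0],"delta_rot":[0,0,0]},{"gripper":6,"offset":[0.4,2.2,0],"delta_rot":[0,0,0]},{"gripper":6,"offset":[0,0,0],"delta_rot":[0,0,0]},{"gripper":6,"offset":[0,0,0],"delta_rot":[0,0,0]}]'
python3 -c "
from h import *
st()"
```

```text
t: 35.52
tool_pos: [0.5895, -0.0703, 0.24]
tcp_rot: [[-0.178, -0.984, -0.0], [-0.984, 0.178, -0.001], [0.001, 0.0, -1.0]]
contact_force: [0.1, -4.3, -1.1]
grip_width: 0.147
t 35.52 tcp [589.5 -70.3 240. ] grasp [589.4 -70.4  85. ] yaw_y 169.77 tilt [-0.0004 -0.0006] F [ 0.1 -4.3 -1.1] w 12.5 q [  9.  28. -16.   0. -46. -19.]
```

```bash
python3 -m crank '[{"gripper":6,"offset":[0,0,-0.8],"delta_rot":[0,0,0]},{"gripper":18,"offset":[0,0,0],"delta_rot":[0,0,0]},{"gripper":34,"offset":[0,0,0],"delta_rot":[0,0,0]},{"gripper":34,"offset":[0,0,0],"delta_rot":[0,0,0]},{"gripper":34,"offset":[0,0,30],"delta_rot":[0,0,0]},{"gripper":34,"offset":[0,0,45],"delta_rot":[0,0,0]},{"gripper":40,"offset":[-22.3,38.4,0],"delta_rot":[0,0,-0.0167]},{"gripper":40,"offset":[-22.3,38.4,0],"delta_rot":[0,0,-0.0167]},{"gripper":40,"offset":[-22.3,38.4,0],"delta_rot":[0,0,-0.0167]},{"gripper":40,"offset":[-22.3,38.4,0],"delta_rot":[0,0,-0.0167]},{"gripper":40,"offset":[-22.3,38.4,0],"delta_rot":[0,0,-0.0167]},{"gripper":40,"offset":[-22.3,38.4,0],"delta_rot":[0,0,-0.0167]},{"gripper":40,"offset":[-22.3,38.4,0],"delta_rot":[0,0,-0.0167]},{"gripper":40,"offset":[0,0,0],"delta_rot":[0,0,0]},{"gripper":40,"offset":[0,0,0],"delta_rot":[0,0,0]}]'
python3 - <<'E'
from h import *
import pinfit
st();f=grab("scene");t=grab("top")
print("p1",pinfit.run(f,[.4335,.2035,1.276]).round(4))
cv2.imwrite("pics/s22.png",zoom(f,210,195,100,75,8))
cv2.imwrite("pics/t22.png",zoom(t,240,170,120,80,6.5))
E
```

```text
t: 37.4
tool_pos: [0.4334, 0.1992, 0.3143]
tcp_rot: [[-0.29, -0.957, 0.0], [-0.957, 0.29, 0.0], [-0.0, 0.0, -1.0]]
contact_force: [-0.6, 0.4, -0.5]
grip_width: 0.466
t 37.4 tcp [433.4 199.2 314.3] grasp [433.4 199.2 159.3] yaw_y 163.14 tilt [0.     0.0002] F [-0.6  0.4 -0.5] w 39.8 q [ 44.  13. -27.  -0. -50. -61.]
p1 [0.4338 0.2032 1.2805 1.6695]
```

View pics/s22.png

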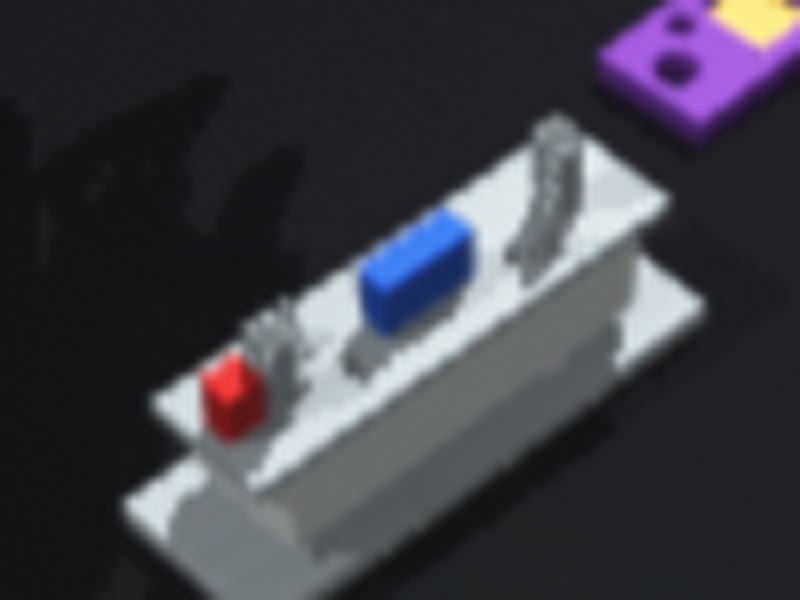

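View pics/t22.png

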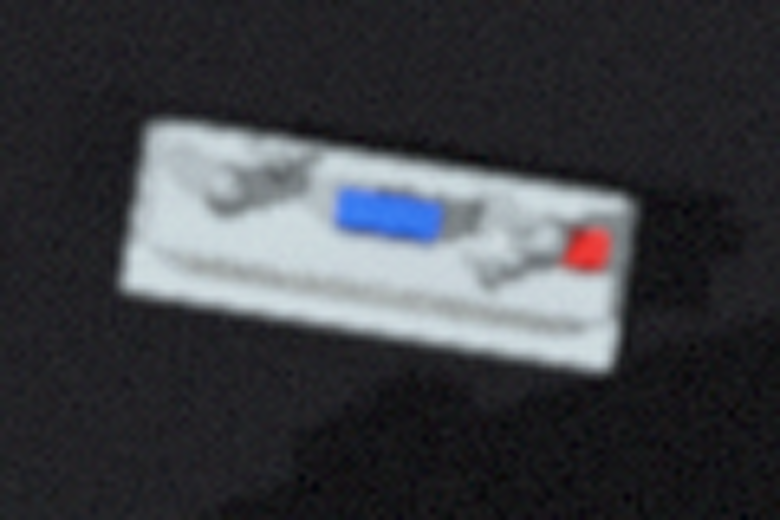

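```bash
python3 -m crank '[{"gripper":40,"offset":[0.1,-1.3,-45],"delta_rot":[0,0,0.004]},{"gripper":36,"offset":[0,0,-45],"delta_rot":[0,0,0]},{"gripper":34,"offset":[0,0,-35],"delta_rot":[0,0,0]},{"gripper":34,"offset":[0,0,-13],"delta_rot":[0,0,0]},{"gripper":34,"offset":[0,0,0],"delta_rot":[0,0,0]},{"gripper":6,"offset":[0,0,0],"delta_rot":[0,0,0]},{"gripper":6,"offset":[0,0,0],"delta_rot":[0,0,0]},{"gripper":6,"offset":[0,0,0],"delta_rot":[0,0,0]},{"gripper":6,"offset":[0,0,0],"delta_rot":[0,0,0]}]' 60
python3 - <<'E'
from h import *
st();f=grab("scene")
cv2.imwrite("pics/s23.png",zoom(f,220,140,80,60,9))
E
```

```text
t: 38.62
tool_pos: [0.4341, 0.1982, 0.1777]
tcp_rot: [[-0.286, -0.958, 0.003], [-0.958, 0.286, 0.002], [-0.003, -0.002, -1.0]]
contact_force: [-0.5, -0.6, 7.1]
grip_width: 0.145
t 38.62 tcp [434.1 198.2 177.7] grasp [434.5 198.4  22.7] yaw_y 163.37 tilt [0.0026 0.0019] F [-0.5 -0.6  7.1] w 12.4 q [ 44.  26. -35.   0. -29. -61.]
```

View pics/s23.png

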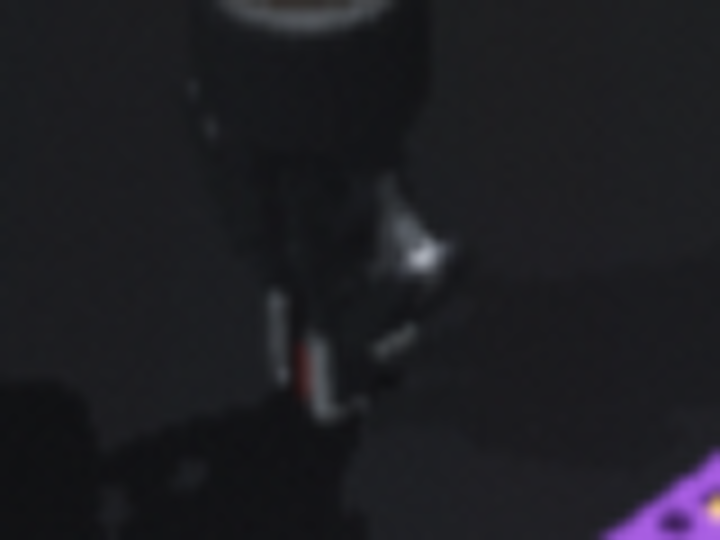

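```bash
python3 -m crank '[{"gripper":6,"offset":[0,0,40],"delta_rot":[0,0,0]},{"gripper":6,"offset":[0,0,45],"delta_rot":[0,0,0]},{"gripper":6,"offset":[10.64,-3.68,6],"delta_rot":[0,0,0.1808]},{"gripper":6,"offset":[10.64,-3.68,0],"delta_rot":[0,0,0.1808]},{"gripper":6,"offset":[10.64,-3.68,0],"delta_rot":[0,0,0.1808]},{"gripper":6,"offset":[10.64,-3.68,0],"delta_rot":[0,0,0.1808]},{"gripper":6,"offset":[10.64,-3.68,0],"delta_rot":[0,0,0.1808]},{"gripper":6,"offset":[10.64,-3.68,0],"delta_rot":[0,0,0.1808]},{"gripper":6,"offset":[10.64,-3.68,0],"delta_rot":[0,0,0.1808]},{"gripper":6,"offset":[10.64,-3.68,0],"delta_rot":[0,0,0.1808]},{"gripper":6,"offset":[10.64,-3.68,0],"delta_rot":[0,0,0.1808]},{"gripper":6,"offset":[10.64,-3.68,0],"delta_rot":[0,0,0.1808]},{"gripper":6,"offset":[0,0,0],"delta_rot":[0,0,0]}]'
python3 -c "
from h import *
st()"
```

```text
t: 40.3
tool_pos: [0.5401, 0.1608, 0.2672]
tcp_rot: [[0.998, -0.057, 0.0], [-0.057, -0.998, 0.0], [0.0, -0.0, -1.0]]
contact_force: [-0.8, -0.3, -0.7]
grip_width: 0.146
t 40.3 tcp [540.1 160.8 267.2] grasp [540.1 160.8 112.2] yaw_y -93.25 tilt [0.0001 0.0003] F [-0.8 -0.3 -0.7] w 12.4 q [ 33.  24. -19.  -0. -47.  54.]
```

```bash
python3 -m crank '[{"gripper":6,"offset":[9.5,-3.2,0],"delta_rot":[0,0,0.1611]},{"gripper":6,"offset":[9.5,-3.2,0],"delta_rot":[0,0,0.1611]},{"gripper":6,"offset":[9.5,-3.2,0],"delta_rot":[0,0,0.1611]},{"gripper":6,"offset":[9.5,-3.2,0],"delta_rot":[0,0,0.1611]},{"gripper":6,"offset":[9.5,-3.2,0],"delta_rot":[0,0,0.1611]},{"gripper":6,"offset":[9.5,-3.2,0],"delta_rot":[0,0,0.1611]},{"gripper":6,"offset":[9.5,-3.2,0],"delta_rot":[0,0,0.1611]},{"gripper":6,"offset":[9.5,-3.2,0],"delta_rot":[0,0,0.1611]},{"gripper":6,"offset":[9.5,-3.2,0],"delta_rot":[0,0,0.1611]},{"gripper":6,"offset":[0,0,-12],"delta_rot":[0,0,0]},{"gripper":6,"offset":[0,0,-12],"delta_rot":[0,0,0]},{"gripper":6,"offset":[0,0,0],"delta_rot":[0,0,0]},{"gripper":6,"offset":[0,0,0],"delta_rot":[0,0,0]}]'
python3 pinview.py pics/s24.png 260 195 -1 2.6 177.7
```

```text
t: 41.92
tool_pos: [0.6253, 0.1323, 0.2431]
tcp_rot: [[0.174, 0.985, -0.0], [0.985, -0.174, -0.0], [-0.0, -0.0, -1.0]]
contact_force: [1.0, -0.5, -0.8]
grip_width: 0.146
t 41.92 tcp [625.3 132.3 243.1] grasp [625.3 132.3  88.1] yaw_y -10.04 tilt [-0.0002 -0.0003] F [ 1.  -0.5 -0.8] w 12.4 q [ 26.  32.  -9.   0. -50. 144.]
```

View pics/s24.png

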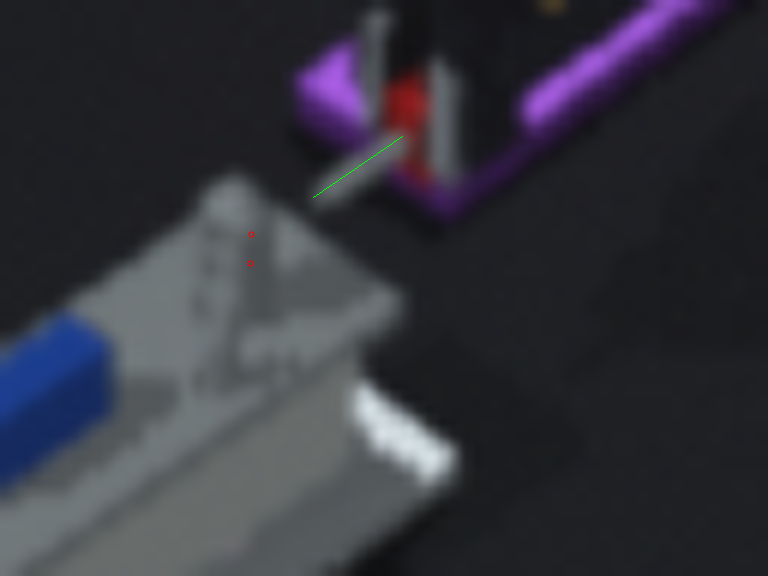

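```bash
python3 -m crank '[{"gripper":6,"offset":[0.3,0,-2.5],"delta_rot":[0,0,-0.002]},{"gripper":6,"offset":[0,0,0],"delta_rot":[0,0,0]},{"gripper":6,"offset":[-1.1,-5.9,0],"delta_rot":[0,0,0]},{"gripper":6,"offset":[-1.1,-5.9,0],"delta_rot":[0,0,0]},{"gripper":6,"offset":[0,0,0],"delta_rot":[0,0,0]}]'
python3 pinview.py pics/s25.png 250 190 -1 2.6 177.7
```

```text
t: 42.6
tool_pos: [0.6234, 0.1196, 0.2408]
tcp_rot: [[0.177, 0.984, -0.0], [0.984, -0.177, -0.0], [-0.0, -0.0, -1.0]]
contact_force: [-0.3, 0.8, -0.1]
grip_width: 0.145
t 42.6 tcp [623.4 119.6 240.8] grasp [623.4 119.6  85.8] yaw_y -10.17 tilt [-0.0002 -0.0001] F [-0.3  0.8 -0.1] w 12.4 q [ 25.  32.  -9.  -0. -49. 144.]
```

View pics/s25.png

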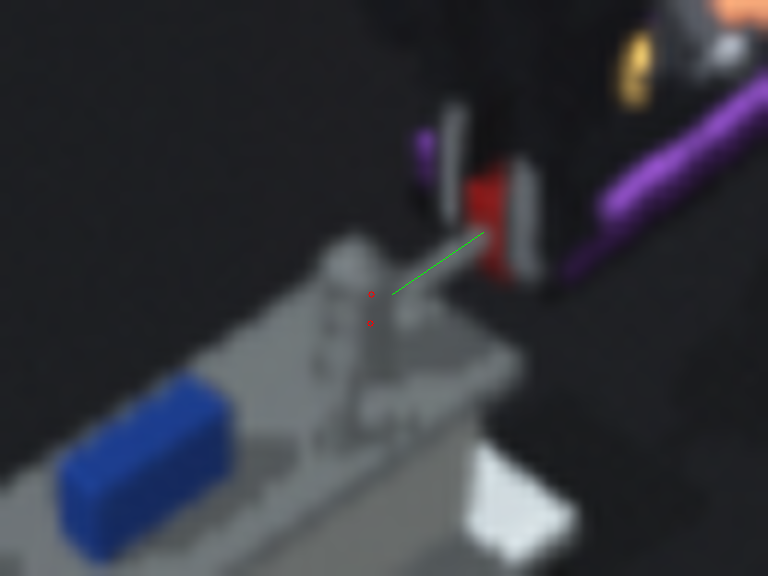

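```bash
python3 -m crank '[{"gripper":6,"offset":[-0.9,-4.9,-0.3],"delta_rot":[0,0,0]},{"gripper":6,"offset":[-0.9,-4.9,0],"delta_rot":[0,0,0]},{"gripper":6,"offset":[-0.4,-2.5,0],"delta_rot":[0,0,0]},{"gripper":6,"offset":[0,0,0],"delta_rot":[0,0,0]}]'
python3 pinview.py pics/s26.png 250 195 -1 2.6 177.7
```

```text
t: 43.15
tool_pos: [0.6213, 0.1078, 0.2404]
tcp_rot: [[0.176, 0.984, -0.0], [0.984, -0.176, -0.0], [-0.0, -0.0, -1.0]]
contact_force: [0.0, 0.3, -1.4]
grip_width: 0.147
t 43.15 tcp [621.3 107.8 240.4] grasp [621.3 107.8  85.4] yaw_y -10.14 tilt [-0. -0.] F [ 0.   0.3 -1.4] w 12.6 q [ 25.  31. -10.   0. -49. 145.]
```

View pics/s26.png

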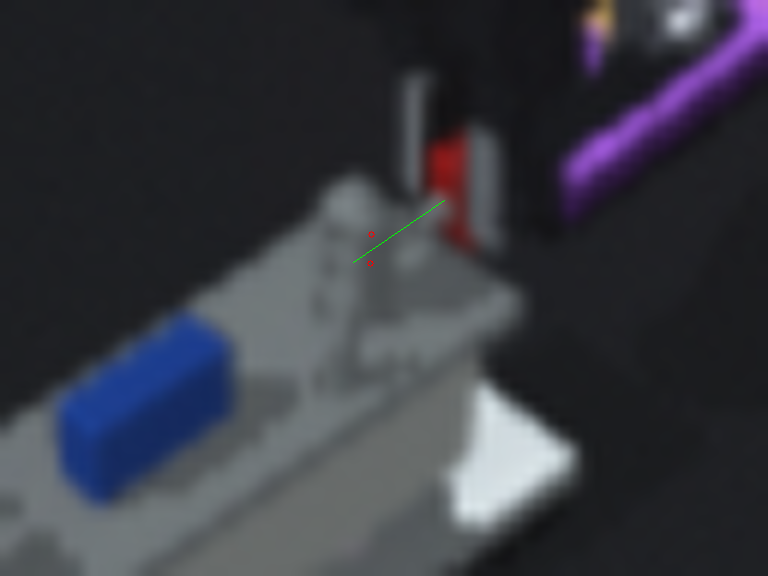

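```bash
python3 -m crank '[{"gripper":6,"offset":[-1.1,-5.9,0],"delta_rot":[0,0,0]},{"gripper":6,"offset":[-1.0,-5.9,0],"delta_rot":[0,0,0]},{"gripper":6,"offset":[-1.1,-5.9,0],"delta_rot":[0,0,0]},{"gripper":6,"offset":[-0.4,-2,0],"delta_rot":[0,0,0]},{"gripper":6,"offset":[0,0,0],"delta_rot":[0,0,0]}]'
python3 -c "
from h import *
st()"
python3 -m crank '[{"gripper":6,"offset":[-0.3,-1.5,0],"delta_rot":[0,0,0]},{"gripper":6,"offset":[0,0,0],"delta_rot":[0,0,0]}]'
python3 -c "
from h import *
st()"
```

```text
t: 43.82
tool_pos: [0.6178, 0.0881, 0.2405]
tcp_rot: [[0.176, 0.984, 0.0], [0.984, -0.176, 0.0], [0.0, 0.0, -1.0]]
contact_force: [0.0, -0.8, 0.1]
grip_width: 0.147
t 43.83 tcp [617.8  88.1 240.5] grasp [617.8  88.1  85.5] yaw_y -10.15 tilt [0.0001 0.0001] F [ 0.  -0.8  0.1] w 12.6 q [ 23.  31. -11.  -0. -48. 147.]
t: 44.08
tool_pos: [0.6175, 0.087, 0.2404]
tcp_rot: [[0.176, 0.984, 0.0], [0.984, -0.176, 0.0], [0.0, 0.0, -1.0]]
contact_force: [1.5, 0.2, -0.2]
grip_width: 0.143
t 44.08 tcp [617.5  87.  240.4] grasp [617.6  87.   85.4] yaw_y -10.12 tilt [0.0002 0.0001] F [ 1.5  0.2 -0.2] w 12.2 q [ 23.  31. -11.  -0. -48. 147.]
```

```bash
python3 -m crank '[{"gripper":6,"offset":[-0.3,-1.5,0],"delta_rot":[0,0,0]},{"gripper":6,"offset":[-0.2,-1,0],"delta_rot":[0,0,0]},{"gripper":6,"offset":[0,0,0],"delta_rot":[0,0,0]}]'
python3 -c "
from h import *
st()"
```

```text
t: 44.45
tool_pos: [0.6172, 0.0861, 0.2406]
tcp_rot: [[0.175, 0.984, 0.002], [0.984, -0.175, 0.003], [0.004, 0.002, -1.0]]
contact_force: [0.0, 7.0, -0.7]
grip_width: 0.142
t 44.45 tcp [617.2  86.1 240.6] grasp [617.6  86.6  85.6] yaw_y -10.1 tilt [0.0025 0.0031] F [ 0.   7.  -0.7] w 12.1 q [ 23.  31. -11.  -0. -48. 147.]
```

```bash
python3 -m crank '[{"gripper":6,"offset":[0.2,1,-0.8],"delta_rot":[0,0,0]},{"gripper":18,"offset":[0,0,0],"delta_rot":[0,0,0]},{"gripper":34,"offset":[0,0,0],"delta_rot":[0,0,0]},{"gripper":34,"offset":[0,0,0],"delta_rot":[0,0,0]},{"gripper":34,"offset":[0,0,30],"delta_rot":[0,0,0]},{"gripper":34,"offset":[0,0,45],"delta_rot":[0,0,0]},{"gripper":34,"offset":[-30,20,40],"delta_rot":[0,0,0]},{"gripper":34,"offset":[-40,30,0],"delta_rot":[0,0,0]},{"gripper":34,"offset":[-40,40,0],"delta_rot":[0,0,0]},{"gripper":34,"offset":[-40,40,0],"delta_rot":[0,0,0]},{"gripper":34,"offset":[0,0,0],"delta_rot":[0,0,0]},{"gripper":34,"offset":[0,0,0],"delta_rot":[0,0,0]}]'
python3 - <<'E'
from h import *
import pinfit
st();f=grab("scene");t=grab("top")
cv2.imwrite("pics/s27.png",zoom(f,210,195,100,75,8))
cv2.imwrite("pics/t27.png",zoom(t,240,170,120,80,6.5))
cv2.imwrite("pics/s27f.png",f["color"][:,:,::-1])
w=carpts(.6023,.0126,-1.749)
for sg in(1,-1):
    c=w(sg*77,0,62); yaw=-1.749+(np.pi if sg>0 else 0)
    # head-only red fit at z0=.062
    print(sg,"expected",np.round(c,4),fit(f,"head",c[0],c[1],yaw,lambda b:(b[...,0].astype(int)>1.7*np.maximum(b[...,1],b[...,2]))&(b[...,0]>50),z0=.062,rad=8).round(4))
E
```

```text
t: 45.95
tool_pos: [0.4672, 0.2153, 0.3548]
tcp_rot: [[0.175, 0.985, 0.0], [0.985, -0.175, 0.0], [0.0, 0.0, -1.0]]
contact_force: [-0.3, 0.1, 0.1]
grip_width: 0.397
t 45.95 tcp [467.2 215.3 354.8] grasp [467.3 215.3 199.8] yaw_y -10.09 tilt [0.0004 0.    ] F [-0.3  0.1  0.1] w 33.9 q [ 43.  14. -19.   0. -57. 127.]
1 expected [ 0.5887 -0.0632  0.062 ] [ 0.5888 -0.0648  1.1834  0.8462]
-1 expected [0.6159 0.0884 0.062 ] [ 0.6184  0.0906 -0.8392  0.7292]
```

View pics/s27.png

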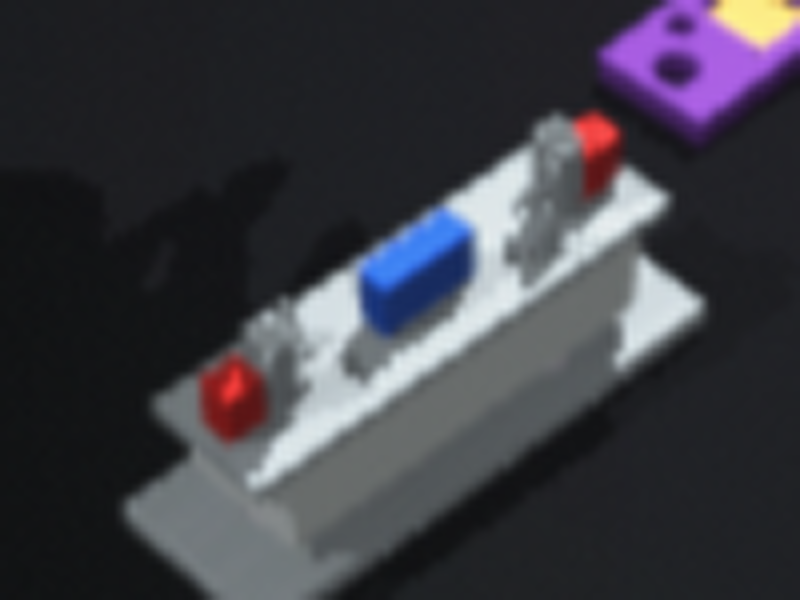

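View pics/t27.png

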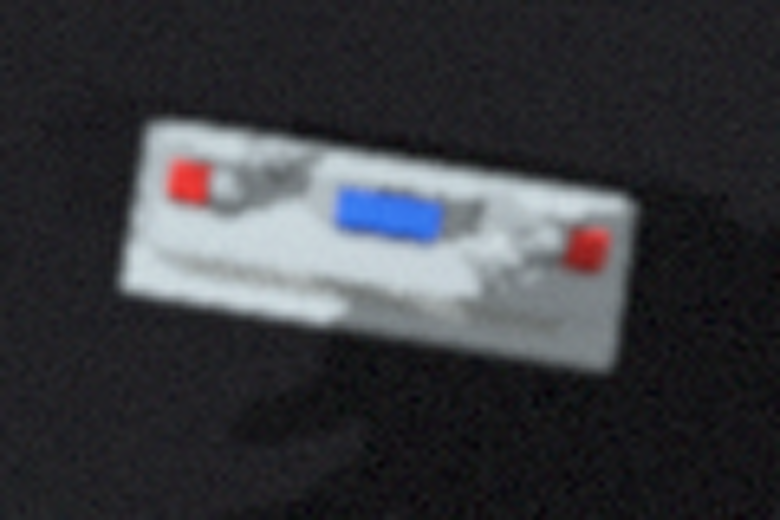

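View pics/s27f.png

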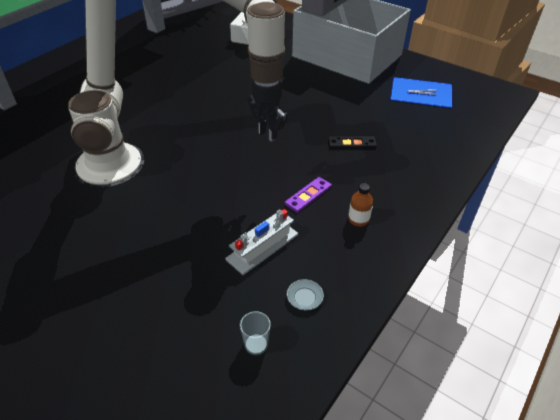

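The last pictures show both red heads against their posts, standing on the cover: scene crop px (232,398) and (598,155), and top crop (588,250) and (190,183), symmetric about the handle. The glassware is unmoved and no white frame is left on the bench, so I'm handing in.

```bash
python3 -c "
from plant import arm
print(arm.finish_job())"
```

```text
the job is handed in; nothing more can be done
None
```

I loaded the carrier and handed the job in at about 46 s; the hand-in gave no verdict. The three white frames on the bench are stacked on the four posts and the cover lies flat on top. One pin is through the lower cross hole of each drilled post. I saw no fourth white frame, and left the purple and black look-alikes alone.

**Final checks:**
- **Pins:** each met its post with a light push force (about 4 N and 7 N) and was let down onto the cover. In the last top view the two heads are within about 1 mm of the same distance from the handle.
- **Surroundings:** the beaker, bottle and dish look where they started. The gripper is clear of everything.

**What disagreed:**
- **Pin head fits:** one head was fitted within about 2 mm of its expected place, the other within about 3.5 mm. The angles from those fits are not usable because the head behind its post is partly hidden. I judged those two pins by the pictures and the contact forces instead.
- **Camera offset:** the scene camera read about 2.4 mm off the robot in y. I corrected for that, using the measured contact force as well.

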